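Lay notched spacer sticks over the lower shafts and rest the next shaft on them

ROBOT

A 6-joint arm with a two-finger parallel gripper is mounted at the origin on the work surface. World frame = base frame: x ahead of the robot, y to its left, z up, the work surface at z = 0. Lengths are in m, angles in rad, forces in N, time in s.
With the tool pointing down it reaches from about 0.35 to 0.875 m from the base axis. Payload 4.2 kg.
Tool frame: the origin (TCP) lies at the very end of the fingers, on their centre line; the grasp point (between the pads) lies 19 mm behind it (r.grip_point_offset is the distance from the TCP to the grasp point, in m); z points along the fingers, x is the direction in which the jaws open and shut, and the axes are right-handed (so a half turn about z gives the same grasp; the last joint's range is limited). The gripper opens to 87 mm and grips with 3 to 60 N. Pads are 19 mm wide; open, the fingers measure 117 mm over their backs; the gripper's body (75 mm by 190 mm) begins 51 mm behind the grasp point.
Start: joints at [1.448, 0.385, 0.008, 0, -1.194, -0.259], TCP at [0.233, 0.58, 0.223] pointing down, gripper open.
Joint ranges: [-3.14, 3.14], [-1.21, 2.06], [-1.07, 1.41], [-3.16, 2.05], [-2.99, -0.16], [-3.1, 3.1]. Speed limits (rad/s): [2.79, 2.79, 3.14, 3.14, 3.14, 3.14].

INTERFACE

Orientations are given as a 3x3 rotation matrix whose columns are the frame's x, y, z axes.
In Python, from bench import readout, imaging, order, r gives the robot as it stands.
- The arm moves only by the shell command python3 -m inch 'ROWS' [FORCE]. ROWS is JSON, one flat list of numbers, 5 for each row, row after row: the shift along the tool's x, y, z in m, then the turn about the tool's z in rad, then the gripper's target within -1 to 1 (fully open at 1, half-way at 0, shut at -1). In form: [dx, dy, dz, twist, grip, dx, dy, dz, twist, grip, ...]. A call has 1 to 5 rows; each row shifts and turns the pose as measured when the row begins, along the tool's axes as they then stand; what a row does not reach is not made up. A row lasts 1/12 s, in which the tool goes at most 41.7 mm and 7.16 degrees, less where a joint would pass 70% of its speed; a pose out of reach is approached as far as the arm can. A call with a gripper value outside its range is refused whole. The fingers move at their own pace and stop on an object; FORCE is the grip in N (left out, the last holds). Time passes only in rows, so rows that do not move let the fingers close. It gives the time, the measured TCP pose, the force and the opening at its end, in the units of the state.
- readout.state(): the state, without advancing time (a new reading comes with each control period).
- imaging.snapshot(name): name is "side" or "top" or "wrist"; returns a dict with "color" (480x640x3 uint8, red, green, blue), "z_map" (480x640 float32, m along the optical axis (not along the pixel's ray), 0 where there is no reading), "fx", "fy", "cx", "cy" (pixels), "world_from_camera" (4x4, takes a point from camera to world coordinates). Camera axes: x right, y up, looking along -z (the intrinsics and any distortion apply to the point x, -y, -z); pixel columns grow to the right and rows downward; lengths in m; the calibration is good to about 2 mm. A picture is of the moment at which its call begins.
- order.close_job(): hands the job in, once; it reports no verdict.
Trained networks look in the newest picture that a camera, given by its name, has taken for a name from the list of things; names that differ only in an ending like _2 or _b are one class to them, and where a whole thing is asked for, a point or a joint stands for the part that bears it (a point fixed in the world has none). Each returns a list of dicts, best first, with "score" (0 to 1); they miss things now and then, are a little off and sometimes report something else, mostly with a low value. They report only what shows in the picture. A call takes as long as a camera call. They do not tell look-alikes from the thing itself.
- imaging.silhouettes(camera, name): "region" (480x640 bool, what is visible of it) and "box" ([left, top, right, bottom] in pixels, round what is visible of it).
The state is a dict: "time_s": time; "q": joint angles; "joint_vel": joint speeds; "joint_efforts": joint torques, N m; "eef_pos": TCP position; "tcp_rot": TCP orientation; "wrist_force": force on the tool from outside, world axes, zero at the start; "wrist_torque": the same for the moment, N m; "grip_width": finger opening in m.
Only numpy, scipy, OpenCV 4.12 (cv2) and the standard library are available. Lean on these libraries where they do the work, as an engineer would, in place of code of your own. Each camera call takes 0.05 s, during which the arm holds its last target. There are 200 camera calls.

TASK

Take the two notched spacer sticks from the sloping stand and lay them level, notches up, crosswise over the two shafts on the microscope's lift stage, one over each light strip of the stage; then lay the third shaft from its rest into both notches, centred, so that it lies clear of the lower shafts, and let go. The lift's height is set differently every time and is not displayed, so feel (or look) for it and set each piece down gently, neither dropped nor forced down; leave the ring gauge, the bottle and the mouse where they are.

Things in the scene. Friction and masses are not known exactly. Their poses are not given: they have to be found in the camera images.
- stage: Black stage, base 170 mm (x) by 260 mm (y), 46 mm high, on a foot 190 x 280 mm; fixed. Origin: centre of its underside, on the bench; z up. A deck 150 mm (x) by 230 mm (y) on a lift rises from it, centred; the lift does not give when loaded. The deck carries the lower layer (see lower_layer), with its upper face 39 mm below that layer's tops.
- mark_left (a point): Point at bench height under the middle of one of two thin light strips along stage x on the deck, at stage y = +60 mm: in plan, the place for the middle of one stick (either one), laid along the stage's x over both lower shafts. Its height says nothing about the lift.
- lower_layer (a point): Stage centre at bench height. Over it two steel shafts, 20 mm thick, 210 mm long, lie clamped along stage y, axes at stage x = +35 and -35 mm. Their tops stand level, 99 to 140 mm above the bench depending on the lift, which is not reported: feel or look for it. Their vee blocks (44 x 18 mm) at y = +90 and -90 mm end 11 mm below the shafts' tops.
- mark_right (a point): The same for the strip at stage y = -60 mm: the place for the other stick.
- rack: Grey stand, fixed. Origin: on the bench under the middle of its sloping face, 170 mm long and 200 mm wide, which rises toward the stand's +x (away from the robot) at 35 degrees; its middle is 75 mm above the bench. The sticks lie on it along the slope, side by side 90 mm apart, lower ends against a ledge 11 mm proud of the face.
- stick_a: Aluminium spacer stick, 130 mm long (x), 16 wide (y), 26 high (z), about 0.15 kg. Origin: centre of the underside; z to the notched upper side. One 90-degree notch, 26 mm wide, 13 deep, crosses the middle of its top along y. At the start its x axis rises at 35 degrees on the stand. Flat sides, gripped across the 16 mm. Both sticks are alike: either on either strip, either way round.
- stick_b: The other spacer stick, exactly alike.
- stick_a_seat (a point): Point 27 mm above the underside of stick_a at its middle (1 mm above its top edges): where the axis of a 20 mm shaft passes when it lies in the notch.
- stick_b_seat (a point): The same point of stick_b.
- rest: Grey rest, base 170 x 70 x 12 mm with two vee blocks (16 mm thick along x, 50 mm wide, rising to 52 mm above the bench) at x = +65 and -65 mm; fixed. Origin: centre of the underside, on the bench.
- shaft: Loose ground steel shaft, 20 mm thick and 200 mm long, about 0.5 kg. Origin: its centre, on the axis; x runs along the axis. At the start it lies in the two vee blocks of the rest along the rest's x, axis level and 51 mm above the bench; the middle 100 mm is free for gripping across.
- ring_gauge: Bystander: steel ring, 60 mm outside, 25 mm high. Origin: centre of the underside.
- flask: Bystander: white plastic bottle, 50 mm thick, 100 mm high. Origin: centre of the underside.
- mouse: Bystander: black computer mouse, about 75 x 60 mm, 35 mm high. Origin: underside.
There are look-alikes about, which are no part of the job. Leave any yellow look-alike of the stick_a alone.

How it is judged:
On the way:
1. both sticks lie level over the lower shafts, one over each strip, released (((x of stick_a in the frame of stage between -0.015 and 0.015 m and y of stick_a in the frame of stage between 0.045 and 0.075 m and angle between the x axis of each of stick_a, stick_b and the x axis of stage, either way round below 0.15 rad and angle between each of stick_a, stick_b's own z axis and vertical below 0.06 rad and contact force between each of stick_a, stick_b and stage above 0.2 N and contact force between each of stick_a, stick_b and the fingers below 0.05 N and linear speed of each of stick_a, stick_b below 0.02 m/s and x of stick_b in the frame of stage between -0.015 and 0.015 m and y of stick_b in the frame of stage between -0.075 and -0.045 m) or (x of stick_a in the frame of stage between -0.015 and 0.015 m and y of stick_a in the frame of stage between -0.075 and -0.045 m and angle between the x axis of each of stick_a, stick_b and the x axis of stage, either way round below 0.15 rad and angle between each of stick_a, stick_b's own z axis and vertical below 0.06 rad and contact force between each of stick_a, stick_b and stage above 0.2 N and contact force between each of stick_a, stick_b and the fingers below 0.05 N and linear speed of each of stick_a, stick_b below 0.02 m/s and x of stick_b in the frame of stage between -0.015 and 0.015 m and y of stick_b in the frame of stage between 0.045 and 0.075 m))), for 0.2 s.
At the end, for the whole second after the job is handed in: Each strip has one stick over it: middle within 15 mm, within 0.15 rad of the stage's x, level to 0.06 rad, notch up, on the lower shafts. The shaft rests on both sticks, axis within 4 mm of both seats, middle within 20 mm of the stage's along y. All at rest and released (((x of stick_a in the frame of stage between -0.015 and 0.015 m and y of stick_a in the frame of stage between 0.045 and 0.075 m and angle between the x axis of each of stick_a, stick_b and the x axis of stage, either way round below 0.15 rad and angle between each of stick_a, stick_b's own z axis and vertical below 0.06 rad and contact force between each of stick_a, stick_b and stage above 0.2 N and contact force between each of stick_a, stick_b and the fingers below 0.05 N and linear speed of each of stick_a, stick_b below 0.02 m/s and x of stick_b in the frame of stage between -0.015 and 0.015 m and y of stick_b in the frame of stage between -0.075 and -0.045 m) or (x of stick_a in the frame of stage between -0.015 and 0.015 m and y of stick_a in the frame of stage between -0.075 and -0.045 m and angle between the x axis of each of stick_a, stick_b and the x axis of stage, either way round below 0.15 rad and angle between each of stick_a, stick_b's own z axis and vertical below 0.06 rad and contact force between each of stick_a, stick_b and stage above 0.2 N and contact force between each of stick_a, stick_b and the fingers below 0.05 N and linear speed of each of stick_a, stick_b below 0.02 m/s and x of stick_b in the frame of stage between -0.015 and 0.015 m and y of stick_b in the frame of stage between 0.045 and 0.075 m)) and y of shaft in the frame of stage between -0.02 and 0.02 m and linear speed of shaft below 0.02 m/s and contact force between shaft and the fingers below 0.05 N and contact force between shaft and stick_a above 0.3 N and y of stick_a_seat in the frame of shaft between -0.004 and 0.004 m and z of stick_a_seat in the frame of shaft between -0.004 and 0.004 m and contact force between shaft and stick_b above 0.3 N and y of stick_b_seat in the frame of shaft between -0.004 and 0.004 m and z of stick_b_seat in the frame of shaft between -0.004 and 0.004 m); the robot touches nothing.
It fails at once if a stick or the shaft is dropped onto the stage: over the stage, out of the fingers, and moving faster than 0.35 m/s (a fall of over 6 mm) ((horizontal distance between stick_a and stage below 0.15 m and linear speed of stick_a above 0.35 m/s and contact force between the fingers and stick_a below 0.01 N) or (horizontal distance between stick_b and stage below 0.15 m and linear speed of stick_b above 0.35 m/s and contact force between the fingers and stick_b below 0.01 N) or (horizontal distance between shaft and stage below 0.15 m and linear speed of shaft above 0.35 m/s and contact force between the fingers and shaft below 0.01 N)).
It fails at once if the stage is pressed with more than 60 N by a stick or shaft held in the fingers, or with more than 40 N by the fingers themselves (contact force between stage and the fingers above 40 N or (contact force between stage and anything else above 60 N and (contact force between the fingers and stick_a above 5 N or contact force between the fingers and stick_b above 5 N or contact force between the fingers and shaft above 5 N))).
It fails at once if a bystander is moved by more than 20 mm (distance of any of ring_gauge, flask, mouse from where it was at the start of the episode above 0.02 m).
It also fails if it takes over 70 s, if anything falls off the work surface, if the arm or the gripper's body presses on something with over 40 N, if the wrist force passes 120 N, or if a joint passes its speed limit or range.

## Working session

There is one attempt and no reset: what is moved stays moved. The work goes in short steps, Python scripts to look and compute and a shell command to move; the robot and the scene stay as the last step left them, time stands still between calls to the robot, and variables do not carry over. Pictures are saved under pics/ and viewed, about 8 in all and at most 12, crops included, and the job is handed in when it is done.

```bash
ls; mkdir -p pics; python3 - <<'E'
from bench import readout, imaging, order, r
import cv2,numpy as np
print(readout.state()); print(r.grip_point_offset)
ims=[]
for c in ["top","side"]:
    s=imaging.snapshot(c); cv2.imwrite(f"pics/{c}0.png",s["color"][:,:,::-1]); np.savez(f"{c}0.npz",**s)
    print(c,s["fx"],s["cx"],s["cy"],s["world_from_camera"].round(3).tolist(),[k for k in s])
    for n in ["stage","rack","stick_a","rest","shaft","ring_gauge","flask","mouse"]:
        for d in imaging.silhouettes(c,n):
            m=d["region"]&(s["z_map"]>0); v,u=np.nonzero(m)
            if len(v)==0: continue
            z=s["z_map"][m]; P=np.c_[(u-s["cx"])/s["fx"]*z,-(v-s["cy"])/s["fy"]*z,-z,np.ones(len(z))]@s["world_from_camera"].T
            print(n,round(d["score"],2),d["box"],m.sum(),np.median(P,0)[:3].round(3),P.min(0)[:3].round(3),P.max(0)[:3].round(3))
E
```

```text
pics
{'time_s': 0.0, 'q': array([ 1.44759865e+00,  3.85514113e-01,  6.63517419e-03, -4.95129099e-04,
       -1.19400245e+00, -2.58583303e-01]), 'joint_vel': array([-0.00017437,  0.00039959, -0.00045374,  0.0014085 ,  0.00031124,
       -0.00024221]), 'joint_efforts': array([-6.14083056e-04, -3.90659237e+01,  1.87399703e+01,  4.21984658e+00,
        1.09708574e-02, -1.89339103e-04]), 'eef_pos': array([0.23262788, 0.57944512, 0.22148946]), 'tcp_rot': array([[-3.72742556e-01, -9.27934523e-01, -7.13125602e-04],
       [-9.27932344e-01,  3.72743228e-01, -2.01263598e-03],
       [ 2.13340715e-03, -8.84627679e-05, -9.99997720e-01]]), 'wrist_force': array([ 0.62134308, -0.27007837,  0.65852597]), 'wrist_torque': array([0.0375455 , 0.0185577 , 0.01067467]), 'grip_width': 0.08728050711965624}
0.0187
top 567.1137634280177 311.8227625262746 232.0246413306392 [[-0.016, 0.995, -0.098, 0.366], [-1.0, -0.016, -0.001, 0.104], [-0.003, 0.098, 0.995, 1.377], [0.0, 0.0, 0.0, 1.0]] ['color', 'z_map', 'fx', 'fy', 'cx', 'cy', 'world_from_camera']
stage 0.57 [287.9, 150.3, 414.7, 232.9] 8805 [0.598 0.013 0.
[... 2775 characters left out ...]
003] [0.762 0.258 0.116]
stick_a 0.26 [452.0, 298.9, 488.7, 346.6] 997 [ 0.71  -0.266  0.057] [ 0.694 -0.281 -0.002] [ 0.802 -0.17   0.105]
rest 0.68 [327.5, 346.1, 421.7, 420.7] 2457 [ 0.477 -0.322  0.013] [ 0.39  -0.354 -0.002] [ 0.573 -0.247  0.059]
shaft 0.86 [327.8, 347.0, 423.4, 393.4] 1094 [ 0.476 -0.31   0.059] [ 0.383 -0.332 -0.001] [ 0.581 -0.252  0.067]
ring_gauge 0.63 [360.1, 196.6, 377.5, 215.3] 333 [0.731 0.263 0.022] [ 0.654  0.101 -0.002] [0.783 0.341 0.114]
flask 0.78 [456.8, 299.6, 484.7, 347.0] 984 [ 0.71  -0.267  0.056] [ 0.694 -0.281 -0.002] [ 0.799 -0.17   0.105]
mouse 0.7 [252.2, 276.2, 289.1, 307.0] 651 [ 0.375 -0.001  0.023] [ 0.342 -0.019 -0.001] [0.415 0.038 0.039]
```

```bash
python3 - <<'E'
import cv2
a=cv2.imread("pics/top0.png")[120:390,90:520]; b=cv2.imread("pics/top0.png")[190:300,150:270]
cv2.imwrite("pics/topc.png",cv2.resize(a,None,fx=1.85,fy=1.85,interpolation=3))
E
```

```text
(no output)
```

View pics/topc.png

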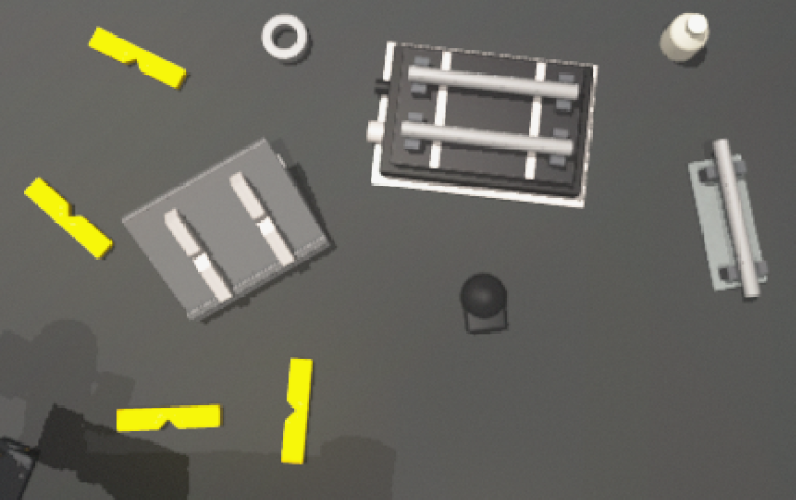

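Top crop shows four yellow sticks (crop px 137,58; 68,218; 168,417; 297,410), which are the look-alikes. The two grey-white sticks on the sloping stand, at (197,255) and (262,220), are the ones wanted. Stage is at (490,125), the shaft on its rest at (737,218). Next, measure them.

```bash
cat > h.py <<'E'
import numpy as np,cv2
from bench import readout, imaging, order, r
def cloud(s):
    z=s["z_map"].astype(float); v,u=np.mgrid[0:480,0:640]
    P=np.stack([(u-s["cx"])/s["fx"]*z,-(v-s["cy"])/s["fy"]*z,-z,np.ones_like(z)],-1)@np.asarray(s["world_from_camera"]).T
    P[z<=0]=np.nan; return P[...,:3]
def rect(xy):  # robust centre, long-axis angle, size in plan
    (c,sz,a)=cv2.minAreaRect((xy*1000).astype(np.float32)); a=np.radians(a)
    if sz[0]<sz[1]: a+=np.pi/2; sz=sz[::-1]
    a=(a+np.pi/2)%np.pi-np.pi/2
    return np.array(c).round(1),round(np.degrees(a),1),np.round(sz,1)
E
python3 - <<'E'
from h import *
for c in ["top","side"]:
    s=dict(np.load(f"{c}0.npz")); P=cloud(s); Q=P.reshape(-1,3); rgb=s["color"].reshape(-1,3).astype(int)
    X,Y,Z=Q.T
    # stage shafts
    m=(abs(X-.6)<.13)&(abs(Y-.01)<.16)&(Z>.085)&(Z<.15)
    S=Q[m]; top=np.percentile(S[:,2],98); print(c,"stage pts",len(S),"top",top)
    S=S[S[:,2]>top-.009]
    print(' all',rect(S[:,:2]))
    a=np.radians(rect(S[:,:2])[1]); 
    d=np.array([np.cos(a),np.sin(a)]); n=np.array([-d[1],d[0]]); t=S[:,:2]@n; mid=(t.min()+t.max())/2
    for k in (t<mid,t>mid): print('  shaft',rect(S[k,:2]),np.percentile(S[k,2],[50,90,98]).round(4))
    # shaft
    m=(abs(X-.476)<.13)&(abs(Y+.304)<.08)&(Z>.053)&(Z<.08); print(' loose',rect(Q[m,:2]),np.percentile(Q[m,2],95))
    # rack face plane
    m=(abs(X-.47)<.13)&(abs(Y-.33)<.15)&(Z>.025)&(Z<.17); R=Q[m]; k=np.ones(len(R),bool)
    for th in [.03]*3+[.01]*3+[.004]*6:
        A=np.c_[R[:,:2],np.ones(len(R))]; p=np.linalg.lstsq(A[k],R[k,2],rcond=None)[0]; e=(R[:,2]-A@p)/np.hypot(1,np.hypot(*p[:2])); k=abs(e)<th
    print(' rack slope',np.degrees(np.arctan(np.hypot(*p[:2]))),'yaw',np.degrees(np.arctan2(p[1],p[0])),k.sum(), 'face rect',rect(R[k,:2]), 'z at mid',np.dot(p,[*rect(R[k,:2])[0]/1000,1]))
    for lo,hi in [(.008,.05)]:
        T=R[(e>lo)&(e<hi)]; img=np.zeros((600,600),np.uint8)
        yaw=np.arctan2(p[1],p[0]); n=np.array([-np.sin(yaw),np.cos(yaw)]); t=(T[:,:2]-[.47,.33])@n
        for kk in (t<0,t>0):
            K=T[kk]; print('  stick',len(K),rect(K[:,:2]),'e95',np.percentile(e[(e>lo)&(e<hi)],[50,90]).round(4), 'z',K[:,2].min().round(3),K[:,2].max().round(3))
            xy=K[:,:2]; c0=(np.percentile(xy@n,3)+np.percentile(xy@n,97))/2; dd=np.array([n[1],-n[0]]); c1=np.percentile(xy@dd,[1,99]); C=c1.mean()*dd+c0*n; print('   c',C.round(4),np.ptp(c1),'face z',np.dot(p,[*C,1]))
E
```

```text
top stage pts 1970 top 0.11443787944706266
 all (array([608.6,   7.7]), np.float64(83.1), array([208.9, 105.2]))
  shaft (array([641.8,   3.7]), np.float64(82.0), array([209. ,  35.3])) [0.1093 0.1127 0.1151]
  shaft (array([575.8,  11.8]), np.float64(86.0), array([207.6,  29.9])) [0.1093 0.1128 0.1149]
 loose (array([ 477.8, -304.6]), np.float64(9.2), array([200. ,  50.3])) 0.06411197131010204
 rack slope 34.65405982372033 yaw 29.142085929021505 4155 face rect (array([468.8, 334.2]), np.float64(-60.8), array([200.5, 143. ])) z at mid 0.07618239352098533
  stick 540 (array([484.6, 280.6]), np.float64(27.0), array([118.2,  94.5])) e95 [0.0233 0.0282] z 0.038 0.135
   c [0.4832 0.2827] 0.11536456576581455 face z 0.06753077406380725
  stick 585 (array([433.4, 370.4]), np.float64(30.2), array([115.5, 103.3])) e95 [0.0233 0.0282] z 0.038 0.135
   c [0.4339 0.3691] 0.11292298805256762 face z 0.0668677316599558
side stage pts 1622 top 0.11374638600239068
 all (array([614.5,   6.5]), np.float64(82.6), array([216. ,  89.4]))
  shaft (array([648.6,   1.4]), np.float64(82.6), array([214.1,  20.3])) [0.1102 0.1128 0.1143]
  shaft (array([579.9,  11. ]), np.float64(82.3), array([216. ,  19.8])) [0.1101 0.1126 0.114 ]
 loose (array([ 482.2, -308.1]), np.float64(9.2), array([200.6,  50.3])) 0.06279156270333702
 rack slope 34.848656411201574 yaw 29.078824693676257 2275 face rect (array([473.2, 332.8]), np.float64(-60.5), array([205.6, 144.1])) z at mid 0.07700077352567264
  stick 545 (array([464.1, 286.4]), np.float64(53.0), array([125.4,  90.6])) e95 [0.0201 0.0277] z 0.04 0.135
   c [0.4836 0.2813] 0.10913240015573922 face z 0.06587792116086644
  stick 509 (array([427. , 377.8]), np.float64(43.8), array([129.4,  97.7])) e95 [0.0201 0.0277] z 0.039 0.137
   c [0.4369 0.3676] 0.1119995865949529 face z 0.06665163263466001
```

Sizes are consistent: rack slope about 34.8°, lower shaft tops z≈0.113, stage about (0.611, 0.007) with yaw −7.5°. I'll take the right rack stick first, with the jaw at yaw −61°.

```bash
cat >> h.py <<'E'
def togo(x,y,z,yaw=None):  # shift in present tool axes, twist, shift in axes after twist
    s=readout.state(); R=s["tcp_rot"]; d=np.array([x,y,z])-s["eef_pos"]
    cur=np.arctan2(R[1,0],R[0,0]); w=0 if yaw is None else -((np.radians(yaw)-cur+np.pi/2)%np.pi-np.pi/2)
    c,q=np.cos(w),np.sin(w); R2=R@np.array([[c,-q,0],[q,c,0],[0,0,1]])
    print("t",s["time_s"].round(2) if hasattr(s["time_s"],'round') else s["time_s"],"pos",s["eef_pos"].round(4),"yaw",np.degrees(cur).round(1),"F",s["wrist_force"].round(1),"w",round(s["grip_width"],4))
    print("shift now",(R.T@d).round(4),"twist",round(w,3),"shift after twist",(R2.T@d).round(4))
E
python3 -m inch '[0.0181,-0.0346,0,0,1, 0.0181,-0.0346,0,0,1, 0.0181,-0.0346,0,0,1, 0.0181,-0.0346,0,0,1, 0.0181,-0.0346,0,0,1]' 20
python3 -m inch '[0.0181,-0.0346,0,0,1, 0.0181,-0.0346,0,0,1, 0.0181,-0.0346,0,0,1, 0.0181,-0.0346,0,0,1, 0,0,0,-0.12,1]'
python3 -m inch '[0,0,0,-0.12,1,0,0,0,-0.12,1,0,0,0,-0.12,1,0,0,0,-0.12,1,0,0,0,-0.12,1]'
python3 -m inch '[0,0,0,-0.12,1,0,0,0,0,1,0,0,0,0,1]'
python3 -c "
from h import *
togo(.486,.283,.16,-61)"
```

```text
time_s: 1.32
eef_pos: [0.3597, 0.4332, 0.2212]
tcp_rot: [[-0.36, -0.933, 0.001], [-0.933, 0.36, 0.002], [-0.002, 0.0, -1.0]]
wrist_force: [0.7, 0.4, -0.5]
grip_width: 0.0867
time_s: 1.73
eef_pos: [0.4695, 0.305, 0.2224]
tcp_rot: [[-0.248, -0.969, 0.003], [-0.969, 0.248, 0.003], [-0.003, -0.002, -1.0]]
wrist_force: [-0.0, 0.8, 0.3]
grip_width: 0.0871
time_s: 2.15
eef_pos: [0.4726, 0.3004, 0.2228]
tcp_rot: [[0.362, -0.932, 0.003], [-0.932, -0.362, 0.003], [-0.002, -0.004, -1.0]]
wrist_force: [0.1, 0.9, -0.2]
grip_width: 0.0867
time_s: 2.4
eef_pos: [0.4727, 0.3002, 0.2231]
tcp_rot: [[0.475, -0.88, 0.004], [-0.88, -0.475, 0.004], [-0.001, -0.005, -1.0]]
wrist_force: [0.7, -0.1, 0.5]
grip_width: 0.0869
t 2.4 pos [0.4727 0.3002 0.2231] yaw -61.6 F [ 0.7 -0.1  0.5] w 0.0869
shift now [ 0.0215 -0.0032  0.0631] twist -0.011 shift after twist [ 0.0216 -0.003   0.0631]
```

```bash
python3 -m inch '[0.0215,-0.003,0.02,-0.011,1, 0,0,0.02,0,1,0,0,0,0,1,0,0,0,0,1]' 20
python3 - <<'E'
from h import *
s=imaging.snapshot("wrist"); cv2.imwrite("pics/w1.png",s["color"][:,:,::-1]); np.savez("w1.npz",**s); P=cloud(s)
print(s["world_from_camera"].round(3).tolist())
togo(.486,.283,.078,-61)
# rotated slope frame coordinates around expected stick
a=np.radians(29.1); u=np.array([np.cos(a),np.sin(a)]); n=np.array([-u[1],u[0]])
rg=s["color"].astype(int)
for d in imaging.silhouettes("wrist","stick_a"):
    m=d["region"]; p=P[m]; p=p[~np.isnan(p[:,0])]
    if len(p)==0: continue
    print(round(d["score"],2),[int(b) for b in d["box"]],m.sum(),np.median(p,0).round(4),rect(p[:,:2]),'along',np.percentile(p[:,:2]@u,[1,50,99]).round(4),'across',np.percentile(p[:,:2]@n,[3,50,97]).round(4),'z',np.percentile(p[:,2],[1,99]).round(3))
print('expected across',np.array([.486,.283])@n,'along',np.array([.486,.283])@u)
E
```

```text
time_s: 2.73
eef_pos: [0.4871, 0.2834, 0.184]
tcp_rot: [[0.477, -0.879, 0.007], [-0.879, -0.477, 0.006], [-0.002, -0.009, -1.0]]
wrist_force: [-0.2, -0.2, 0.0]
grip_width: 0.0866
[[0.475, 0.843, 0.251, 0.558], [-0.88, 0.456, 0.132, 0.32], [-0.003, -0.283, 0.959, 0.347], [0.0, 0.0, 0.0, 1.0]]
t 2.7833 pos [0.4868 0.2834 0.1838] yaw -61.5 F [-0.6 -0.  -0.6] w 0.0868
shift now [0.0002 0.0019 0.1058] twist -0.009 shift after twist [0.0002 0.0019 0.1058]
0.94 [299, 152, 324, 294] 3179 [0.5039 0.2995 0.1141] (array([475. , 284.9]), np.float64(28.6), array([144.4,  20.6])) along [0.5068 0.5861 0.625 ] across [0.0088 0.0167 0.0245] z [0.05  0.133]
0.8 [229, 352, 282, 404] 1402 [0.2855 0.2552 0.016 ] (array([367.9, 269.2]), np.float64(8.3), array([275. ,  44.6])) along [0.3361 0.3732 0.3996] across [0.0608 0.0833 0.115 ] z [0.001 0.018]
0.61 [3, 3, 109, 130] 5082 [0.4974 0.5534 0.0161] (array([493. , 554.2]), np.float64(47.8), array([115.6,  39. ])) along [0.6516 0.7013 0.7473] across [0.2125 0.2375 0.2611] z [0.001 0.018]
0.61 [145, 156, 230, 287] 4777 [0.463  0.3754 0.1095] (array([435.5, 354.4]), np.float64(24.8), array([145.4,  75.2])) along [0.5184 0.5869 0.6251] across [0.0982 0.1017 0.1141] z [0.047 0.134]
expected across 0.010918544233220247 along 0.5622862130550839
```

View pics/w1.png

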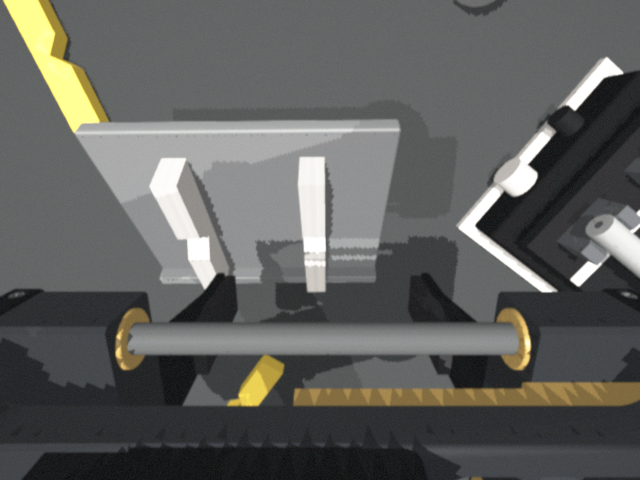

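The wrist view shows the right stick at px (313,225) and the jaw mid at about (322,285), so the stick sits ~6 mm toward −x. The rack width geometry (±45 mm) agrees, so I use (0.4848, 0.2887).

```bash
python3 -c "
from h import *
togo(.4848,.2887,.079,-61)"
python3 -m inch '[-0.0057,0,0.02,-0.009,1,0,0,0.025,0,1,0,0,0.025,0,1,0,0,0.015,0,1,0,0,0,0,1]' 20
python3 -c "
from h import *
togo(.4848,.2887,.079,-61)"
```

```text
t 2.8333 pos [0.487  0.2838 0.1844] yaw -61.5 F [0.8 1.1 0.5] w 0.0871
shift now [-0.0051  0.0007  0.1054] twist -0.008 shift after twist [-0.0051  0.0006  0.1054]
time_s: 3.25
eef_pos: [0.4891, 0.2952, 0.1052]
tcp_rot: [[0.486, -0.874, 0.021], [-0.874, -0.485, 0.019], [-0.006, -0.028, -1.0]]
wrist_force: [-0.7, -0.1, 0.0]
grip_width: 0.0869
t 3.25 pos [0.4891 0.2952 0.1052] yaw -60.9 F [-0.7 -0.1  0. ] w 0.0869
shift now [0.0038 0.0076 0.026 ] twist 0.001 shift after twist [0.0038 0.0076 0.026 ]
```

```bash
python3 -m inch '[0.0038,0.0076,0.01,0,1,0,0,0.008,0,1,0,0,0.006,0,1,0,0,0,0,1]' 20
python3 -c "
from h import *
togo(.4848,.2887,.079,-61)"
```

```text
time_s: 3.58
eef_pos: [0.4874, 0.2922, 0.0849]
tcp_rot: [[0.487, -0.873, 0.028], [-0.873, -0.486, 0.024], [-0.007, -0.036, -0.999]]
wrist_force: [0.4, -0.4, 1.0]
grip_width: 0.087
t 3.5833 pos [0.4874 0.2922 0.0849] yaw -60.9 F [ 0.4 -0.4  1. ] w 0.087
shift now [0.0018 0.0042 0.0058] twist 0.002 shift after twist [0.0018 0.0042 0.0058]
```

```bash
python3 -m inch '[0.0018,0.006,0.003,0,1,0,0,0.002,0,1,0,0,0.001,0,1,0,0,0,0,1]' 20
python3 -c "
from h import *
togo(.4848,.2887,.079,-61)"
```

```text
time_s: 3.92
eef_pos: [0.4847, 0.2894, 0.081]
tcp_rot: [[0.488, -0.872, 0.032], [-0.873, -0.487, 0.027], [-0.008, -0.042, -0.999]]
wrist_force: [-0.4, 0.1, 0.1]
grip_width: 0.087
t 3.9167 pos [0.4847 0.2894 0.081 ] yaw -60.8 F [-0.4  0.1  0.1] w 0.087
shift now [0.0007 0.0003 0.002 ] twist 0.003 shift after twist [0.0007 0.0003 0.002 ]
```

```bash
python3 -m inch '[0.0005,0.0005,0.0015,0,1,0,0,0,0,-1,0,0,0,0,-1,0,0,0,0,-1,0,0,0,0,-1]' 20
python3 -m inch '[0,0,0,0,-1,0,0,0,0,-1,0,0,0,0,-1,0,0,0,0,-1]' 20
python3 -c "
from h import *
togo(.4848,.2887,.079,-61)"
```

```text
time_s: 4.33
eef_pos: [0.4853, 0.2892, 0.0803]
tcp_rot: [[0.488, -0.872, 0.034], [-0.873, -0.487, 0.029], [-0.008, -0.044, -0.999]]
wrist_force: [-0.1, -0.9, 0.5]
grip_width: 0.0677
time_s: 4.67
eef_pos: [0.4853, 0.2893, 0.0804]
tcp_rot: [[0.488, -0.872, 0.034], [-0.873, -0.487, 0.029], [-0.008, -0.044, -0.999]]
wrist_force: [0.2, 1.4, -0.2]
grip_width: 0.0417
t 4.6667 pos [0.4853 0.2893 0.0804] yaw -60.8 F [ 0.2  1.4 -0.2] w 0.0417
shift now [0.0003 0.0008 0.0013] twist 0.003 shift after twist [0.0003 0.0008 0.0013]
```

```bash
python3 -m inch '[0,0,0,0,-1,0,0,0,0,-1,0,0,0,0,-1,0,0,0,0,-1,0,0,0,0,-1]' 20
python3 -m inch '[0,0,0,0,-1,0,0,0,0,-1,0,0,0,0,-1]' 20
python3 -m inch '[0,0,-0.005,0,-1,0,0,-0.01,0,-1,0,0,-0.015,0,-1,0,0,-0.02,0,-1,0,0,-0.02,0,-1]' 20
```

```text
time_s: 5.08
eef_pos: [0.4853, 0.2894, 0.0803]
tcp_rot: [[0.488, -0.872, 0.034], [-0.873, -0.487, 0.029], [-0.008, -0.044, -0.999]]
wrist_force: [0.0, 0.0, -0.4]
grip_width: 0.016
time_s: 5.33
eef_pos: [0.4853, 0.2894, 0.0803]
tcp_rot: [[0.488, -0.872, 0.034], [-0.873, -0.487, 0.029], [-0.008, -0.044, -0.999]]
wrist_force: [-0.1, 0.1, -0.9]
grip_width: 0.0162
time_s: 5.75
eef_pos: [0.4794, 0.2842, 0.1486]
tcp_rot: [[0.486, -0.874, 0.023], [-0.874, -0.486, 0.019], [-0.005, -0.029, -1.0]]
wrist_force: [0.5, 0.4, -1.1]
grip_width: 0.0159
```

```bash
python3 -m inch '[0,0,-0.03,0,-1,0,0,-0.03,0,-1,0,0,-0.02,0,-1,0,0,0,0.1,-1,0,0,0,0.1,-1]' 20
python3 -m inch '[0,0,0,0.1,-1,0,0,0,0.1,-1,0,0,0,0.1,-1,0,0,0,0.1,-1,0,0,0,0,-1]' 20
python3 -c "
from h import *
togo(.603,-.0525,.22,-97.5)"
```

```text
time_s: 6.17
eef_pos: [0.4777, 0.2824, 0.2414]
tcp_rot: [[0.297, -0.954, 0.03], [-0.955, -0.297, 0.026], [-0.016, -0.036, -0.999]]
wrist_force: [-1.5, -0.3, -2.5]
grip_width: 0.0158
time_s: 6.58
eef_pos: [0.4766, 0.2816, 0.2474]
tcp_rot: [[-0.121, -0.992, 0.033], [-0.992, 0.122, 0.031], [-0.034, -0.029, -0.999]]
wrist_force: [0.0, -0.1, -1.5]
grip_width: 0.0159
t 6.5833 pos [0.4766 0.2816 0.2474] yaw -96.9 F [ 0.  -0.1 -1.5] w 0.0159
shift now [ 0.3171 -0.1652  0.0214] twist 0.01 shift after twist [ 0.3155 -0.1683  0.0214]
```

```bash
python3 -m inch '[0.0316,-0.0168,0.001,0.002,-1,0.0316,-0.0168,0.001,0.002,-1,0.0316,-0.0168,0.001,0.002,-1,0.0316,-0.0168,0.001,0.002,-1,0.0316,-0.0168,0.001,0.002,-1]' 20
python3 -m inch '[0.0316,-0.0168,0.001,0,-1,0.0316,-0.0168,0.001,0,-1,0.0316,-0.0168,0.001,0,-1,0.02,-0.01,0,0,-1,0,0,0,0,-1]' 20
python3 -c "
from h import *
togo(.603,-.0525,.22,-97.5)"
```

```text
time_s: 7.0
eef_pos: [0.5416, 0.1156, 0.242]
tcp_rot: [[-0.103, -0.994, 0.035], [-0.994, 0.104, 0.035], [-0.038, -0.032, -0.999]]
wrist_force: [0.5, 0.2, -2.2]
grip_width: 0.0156
time_s: 7.42
eef_pos: [0.5918, -0.0162, 0.2382]
tcp_rot: [[-0.094, -0.995, 0.036], [-0.995, 0.095, 0.034], [-0.037, -0.032, -0.999]]
wrist_force: [0.7, 0.3, -0.9]
grip_width: 0.0159
t 7.4167 pos [ 0.5918 -0.0162  0.2382] yaw -95.4 F [ 0.7  0.3 -0.9] w 0.0159
shift now [ 0.0357 -0.014   0.0173] twist 0.037 shift after twist [ 0.0352 -0.0153  0.0173]
```

```bash
python3 -m inch '[0.018,-0.0075,0.008,0.018,-1,0.018,-0.0075,0.008,0.018,-1,0,0,0,0,-1]' 20
python3 - <<'E'
from h import *
s=imaging.snapshot("wrist"); cv2.imwrite("pics/w2.png",s["color"][:,:,::-1]); np.savez("w2.npz",**s)
t=imaging.snapshot("side"); cv2.imwrite("pics/s2.png",cv2.resize(t["color"][170:350,270:510,::-1],None,fx=3,fy=3)); np.savez("s2.npz",**t)
togo(.603,-.0525,.22,-97.5)
for nm,s in (("wrist",s),("side",t)):
    Q=cloud(s).reshape(-1,3); X,Y,Z=Q.T
    m=(abs(X-.61)<.13)&(abs(Y-.01)<.16)&(Z>.103)&(Z<.125); S=Q[m]
    a=np.radians(82.5); d=np.array([np.cos(a),np.sin(a)]); n=np.array([d[1],-d[0]]); q=(S[:,:2]-[.611,.007])
    for k in (q@n<0,q@n>0): print(nm,k.sum(),rect(S[k,:2]),'z',np.percentile(S[k,2],[90,95,98]).round(4),'n',np.percentile(q[k]@n,[2,98]).round(4),'d',np.percentile(q[k]@d,[.5,99.5]).round(4))
E
python3 - <<'E'
import cv2,numpy as np
a=cv2.imread("pics/w2.png"); b=cv2.imread("pics/s2.png")
a=cv2.resize(a,(400,300)); b=cv2.resize(b,(400,300)); cv2.imwrite("pics/ws2.png",np.hstack([a,b]))
E
```

```text
time_s: 7.67
eef_pos: [0.6036, -0.0552, 0.222]
tcp_rot: [[-0.126, -0.991, 0.037], [-0.991, 0.127, 0.035], [-0.039, -0.032, -0.999]]
wrist_force: [0.5, 0.6, -1.4]
grip_width: 0.0158
t 7.7667 pos [ 0.6038 -0.0533  0.2235] yaw -97.1 F [-0.2 -0.1 -0.9] w 0.016
shift now [-0.0005  0.001   0.0035] twist 0.006 shift after twist [-0.0005  0.001   0.0035]
wrist 4140 (array([580.7,  11.6]), np.float64(82.3), array([210.5,  19.5])) z [0.1111 0.1114 0.1118] n [-0.0393 -0.0218] d [-0.1037  0.1043]
wrist 5181 (array([649.8,   2.4]), np.float64(82.7), array([210.7,  19.5])) z [0.1111 0.1115 0.1118] n [0.0302 0.048 ] d [-0.1038  0.1039]
side 504 (array([580.3,  12.1]), np.float64(82.2), array([215. ,  20.4])) z [0.1125 0.1134 0.1141] n [-0.0407 -0.0219] d [-0.1058  0.1057]
side 410 (array([648.2, -10.6]), np.float64(79.4), array([189.7,  26. ])) z [0.1123 0.1129 0.1135] n [0.029  0.0469] d [-0.1057  0.0642]
```

View pics/ws2.png

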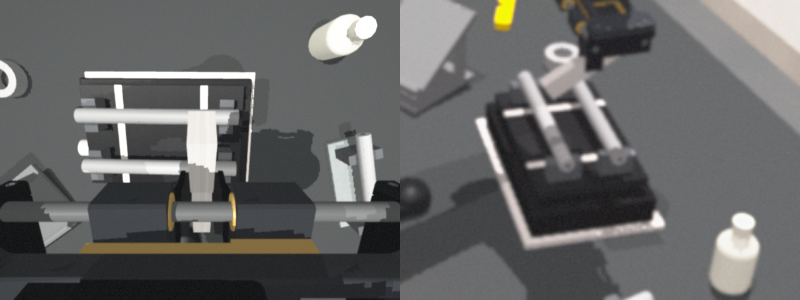

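Wrist view: shafts at left-picture px y≈116 and 165, the held stick tilted at px (202,150) and rising away from the robot, strip behind it. Refined stage centre (0.615, 0.007), yaw −7.5°, tops ≈0.112. Lower slowly with a light grip and let the shaft level the stick.

```bash
python3 -m inch '[0,-0.003,0.015,0.006,-1,0,0,0.015,0,-1,0,0,0.012,0,-1,0,0,0.008,0,-1,0,0,0,0,-1]' 20
python3 -c "
from h import *
togo(.607,-.0525,.16,-97.5)"
```

```text
time_s: 8.18
eef_pos: [0.6096, -0.0463, 0.177]
tcp_rot: [[-0.118, -0.992, 0.046], [-0.992, 0.12, 0.037], [-0.042, -0.041, -0.998]]
wrist_force: [-1.2, -0.2, -1.6]
grip_width: 0.0161
t 8.1833 pos [ 0.6096 -0.0463  0.177 ] yaw -96.8 F [-1.2 -0.2 -1.6] w 0.0161
shift now [0.0072 0.0025 0.0167] twist 0.013 shift after twist [0.0072 0.0024 0.0167]
```

```bash
python3 -m inch '[0.008,0.003,0.006,0.012,-1,0,0,0.006,0,-1,0,0,0.005,0,-1,0,0,0,0,-1]' 6
python3 -c "
from h import *
togo(.607,-.0525,.15,-97.5)"
```

```text
time_s: 8.52
eef_pos: [0.6068, -0.052, 0.1608]
tcp_rot: [[-0.127, -0.991, 0.05], [-0.991, 0.129, 0.038], [-0.044, -0.045, -0.998]]
wrist_force: [0.1, 0.1, -1.3]
grip_width: 0.0162
t 8.5167 pos [ 0.6068 -0.052   0.1608] yaw -97.3 F [ 0.1  0.1 -1.3] w 0.0162
shift now [0.001  0.0002 0.0108] twist 0.004 shift after twist [0.001  0.0002 0.0108]
```

```bash
python3 -m inch '[0,0,0.003,0,-1,0,0,0.003,0,-1,0,0,0.003,0,-1,0,0,0,0,-1]' 6
python3 -c "
from h import *
togo(.607,-.0525,.15,-97.5)"
```

```text
time_s: 8.85
eef_pos: [0.608, -0.0518, 0.1519]
tcp_rot: [[-0.127, -0.991, 0.052], [-0.991, 0.129, 0.038], [-0.044, -0.047, -0.998]]
wrist_force: [0.3, -0.5, -1.9]
grip_width: 0.0159
t 8.85 pos [ 0.608  -0.0518  0.1519] yaw -97.3 F [ 0.3 -0.5 -1.9] w 0.0159
shift now [0.0009 0.001  0.0018] twist 0.004 shift after twist [0.0009 0.001  0.0018]
```

```bash
python3 -m inch '[0.001,0.001,0.003,0,-1,0,0,0.003,0,-1,0,0,0.003,0,-1]' 6
python3 -m inch '[0.0005,0,0.003,0,-1,0.0005,0,0.003,0,-1,0,0,0.003,0,-1]' 6
```

```text
time_s: 9.1
eef_pos: [0.6082, -0.0525, 0.1435]
tcp_rot: [[-0.126, -0.991, 0.054], [-0.991, 0.128, 0.037], [-0.044, -0.049, -0.998]]
wrist_force: [-0.2, -0.3, -0.8]
grip_width: 0.0158
time_s: 9.35
eef_pos: [0.6093, -0.0533, 0.1343]
tcp_rot: [[-0.126, -0.99, 0.056], [-0.991, 0.128, 0.037], [-0.044, -0.051, -0.998]]
wrist_force: [-0.8, 0.2, 0.8]
grip_width: 0.0158
```

```bash
python3 -m inch '[0,0.001,0.0025,0,-1,0,0.001,0.0025,0,-1,0,0,0,0,-1]' 6
python3 -m inch '[0,0.0005,0.0025,0,-1,0,0.0005,0.0025,0,-1,0,0,0,0,-1]' 6
python3 - <<'E'
from h import *
t=imaging.snapshot("side"); cv2.imwrite("pics/s3.png",cv2.resize(t["color"][170:350,270:510,::-1],None,fx=3,fy=3,interpolation=3))
togo(.607,-.0525,.12,-97.5)
E
```

```text
time_s: 9.6
eef_pos: [0.6076, -0.0528, 0.1281]
tcp_rot: [[-0.126, -0.99, 0.056], [-0.991, 0.128, 0.037], [-0.044, -0.051, -0.998]]
wrist_force: [-0.3, 1.0, -1.2]
grip_width: 0.016
time_s: 9.85
eef_pos: [0.6073, -0.0524, 0.1229]
tcp_rot: [[-0.125, -0.99, 0.058], [-0.991, 0.128, 0.037], [-0.044, -0.052, -0.998]]
wrist_force: [-0.6, 0.9, -0.3]
grip_width: 0.0159
t 9.9 pos [ 0.6073 -0.0525  0.123 ] yaw -97.2 F [ 1.4  0.4 -0.4] w 0.016
shift now [0.0002 0.0004 0.003 ] twist 0.005 shift after twist [0.0002 0.0004 0.003 ]
```

View pics/s3.png

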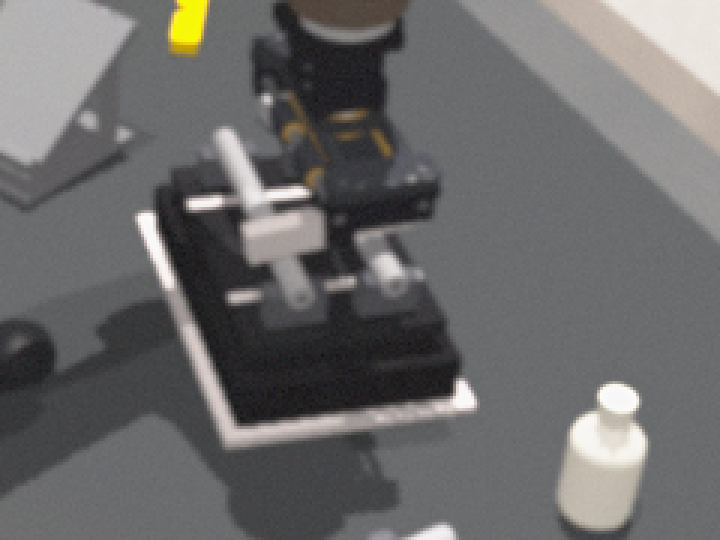

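Stick (px 285,235) is already nearly level under the gripper. Continue in small steps until force is felt.

```bash
for i in 1; do python3 -m inch '[0,0.0002,0.002,0,-1,0,0,0,0,-1]' 6; done
python3 -m inch '[0,0.0002,0.002,0,-1,0,0,0,0,-1]' 6
```

```text
time_s: 10.07
eef_pos: [0.6074, -0.0523, 0.121]
tcp_rot: [[-0.125, -0.99, 0.058], [-0.991, 0.128, 0.037], [-0.044, -0.053, -0.998]]
wrist_force: [0.3, 1.3, -0.8]
grip_width: 0.0162
time_s: 10.23
eef_pos: [0.6076, -0.0522, 0.119]
tcp_rot: [[-0.125, -0.99, 0.059], [-0.991, 0.128, 0.037], [-0.044, -0.054, -0.998]]
wrist_force: [-0.3, 0.1, -0.8]
grip_width: 0.016
```

```bash
python3 -m inch '[0,0.0002,0.002,0,-1,0,0,0,0,-1]' 6;python3 -m inch '[0,0.0002,0.0015,0,-1,0,0,0,0,-1]' 6
```

```text
time_s: 10.4
eef_pos: [0.608, -0.0521, 0.1174]
tcp_rot: [[-0.125, -0.99, 0.06], [-0.991, 0.127, 0.037], [-0.044, -0.055, -0.998]]
wrist_force: [-0.1, -0.5, -0.4]
grip_width: 0.0161
time_s: 10.57
eef_pos: [0.6082, -0.0521, 0.1171]
tcp_rot: [[-0.124, -0.99, 0.061], [-0.991, 0.127, 0.037], [-0.044, -0.056, -0.997]]
wrist_force: [0.6, 0.3, -1.2]
grip_width: 0.0159
```

```bash
cat >> h.py <<'E'
C0=np.array([.615,.007]); SX=np.array([.9914,-.1305]); SY=np.array([.1305,.9914])
def stick(cam,sy,zlo=.121,zhi=.18,save=None):
    s=imaging.snapshot(cam)
    if save: cv2.imwrite(save,s["color"][:,:,::-1])
    Q=cloud(s).reshape(-1,3); q=Q[:,:2]-C0; a=q@SX; b=q@SY
    m=(abs(a)<.09)&(abs(b-sy)<.022)&(Q[:,2]>zlo)&(Q[:,2]<zhi)&(s["color"].reshape(-1,3).min(1)>100)
    a,b,z=a[m],b[m],Q[m,2]
    if m.sum()<30: print(cam,"few",m.sum()); return
    print(cam,m.sum(),'x ext',np.percentile(a,[1,99]).round(4),'y ext',np.percentile(b,[2,98]).round(4),rect(np.c_[a,b]))
    for lo in np.arange(-.08,.08,.02):
        k=(a>=lo)&(a<lo+.02)
        if k.sum()>8: print('   x%+.2f'%(lo+.01),k.sum(),'z90',np.percentile(z[k],[50,90]).round(4),'ymid',np.median(b[k]).round(4))
E
python3 -c "
from h import *
stick('side',-.06); stick('wrist',-.06)"
```

```text
side 274 x ext [-0.0641 -0.007 ] y ext [-0.0714 -0.0504] (array([  0.4, -61.5]), np.float64(-1.8), array([129.7,  25. ]))
   x-0.07 28 z90 [0.1343 0.1385] ymid -0.0626
   x-0.05 98 z90 [0.1349 0.1382] ymid -0.0657
   x-0.03 94 z90 [0.1356 0.1393] ymid -0.0669
   x-0.01 52 z90 [0.135  0.1387] ymid -0.0659
wrist 6985 x ext [-0.0377  0.0655] y ext [-0.0681 -0.0527] (array([ 13.2, -60. ]), np.float64(1.1), array([105.2,  18.2]))
   x-0.03 1149 z90 [0.1369 0.1376] ymid -0.0606
   x-0.01 683 z90 [0.1281 0.131 ] ymid -0.0602
   x+0.01 1082 z90 [0.1356 0.1374] ymid -0.0604
   x+0.03 1647 z90 [0.1369 0.1377] ymid -0.0604
   x+0.05 1833 z90 [0.1369 0.1377] ymid -0.0603
   x+0.07 591 z90 [0.1368 0.1376] ymid -0.0602
```

Level (top 0.1375 = shaft tops 0.1118 + 26 mm), centred in x and y. Release.

```bash
python3 -m inch '[0,0,0,0,-0.4,0,0,0,0,-0.4,0,0,0,0,-0.4,0,0,0,0,-0.4,0,0,0,0,-0.2]' 20
python3 -m inch '[0,0,-0.005,0,0,0,0,-0.01,0,0.3,0,0,-0.02,0,1,0,0,-0.03,0,1,0,0,-0.03,0,1]' 20
python3 -m inch '[0,0,-0.01,-0.1,1,0,0,0,-0.1,1,0,0,0,-0.1,1,0,0,0,-0.1,1,0,0,0,-0.1,1]' 20
python3 -c "
from h import *
togo(.4378,.3697,.2,-61)
stick('side',-.06); stick('top',-.06)"
```

```text
time_s: 11.08
eef_pos: [0.6074, -0.0521, 0.1157]
tcp_rot: [[-0.125, -0.99, 0.059], [-0.991, 0.127, 0.037], [-0.044, -0.054, -0.998]]
wrist_force: [0.9, -0.6, -1.0]
grip_width: 0.0279
time_s: 11.5
eef_pos: [0.5974, -0.0559, 0.2075]
tcp_rot: [[-0.127, -0.991, 0.041], [-0.991, 0.128, 0.036], [-0.041, -0.037, -0.999]]
wrist_force: [0.9, 0.8, 0.3]
grip_width: 0.0577
time_s: 11.92
eef_pos: [0.6015, -0.0571, 0.2347]
tcp_rot: [[0.385, -0.92, 0.066], [-0.923, -0.384, 0.036], [-0.008, -0.075, -0.997]]
wrist_force: [-0.3, 0.3, 0.1]
grip_width: 0.0851
t 11.9167 pos [ 0.6015 -0.0571  0.2347] yaw -67.3 F [-0.3  0.3  0.1] w 0.0851
shift now [-0.4566 -0.0104  0.0392] twist -0.111 shift after twist [-0.4527 -0.0608  0.0392]
side 591 x ext [-0.0638  0.0646] y ext [-0.0703 -0.0505] (array([  1.7, -59.2]), np.float64(1.0), array([132.9,  24.4]))
   x-0.07 29 z90 [0.1298 0.1376] ymid -0.0623
   x-0.05 95 z90 [0.1345 0.1387] ymid -0.066
   x-0.03 93 z90 [0.1344 0.1379] ymid -0.0653
   x-0.01 72 z90 [0.131  0.1377] ymid -0.0656
   x+0.01 90 z90 [0.1306 0.1367] ymid -0.0633
   x+0.03 89 z90 [0.1354 0.1384] ymid -0.0648
   x+0.05 97 z90 [0.1342 0.1387] ymid -0.0649
   x+0.07 26 z90 [0.135  0.1379] ymid -0.066
top 93 x ext [-0.0685 -0.0397] y ext [-0.0675 -0.0521] (array([-53. , -59.9]), np.float64(4.9), array([30.2, 16. ]))
   x-0.07 29 z90 [0.1358 0.1395] ymid -0.0599
   x-0.05 62 z90 [0.1354 0.1394] ymid -0.0599
```

```bash
python3 -m inch '[-0.038,-0.0012,0,0,1,-0.038,-0.0012,0,0,1,-0.038,-0.0012,0,0,1,-0.038,-0.0012,0,0,1,-0.038,-0.0012,0,0,1]' 20
python3 -m inch '[-0.038,-0.0012,0,0,1,-0.038,-0.0012,0,0,1,-0.038,-0.0012,0,0,1,-0.038,-0.0012,0,0,1,-0.038,-0.0012,0,0,1]' 20
python3 -c "
from h import *
togo(.441,.3674,.18,-61)"
```

```text
time_s: 12.43
eef_pos: [0.5367, 0.1206, 0.238]
tcp_rot: [[0.352, -0.934, 0.069], [-0.936, -0.35, 0.034], [-0.008, -0.077, -0.997]]
wrist_force: [0.6, 0.4, -0.5]
grip_width: 0.0869
time_s: 12.85
eef_pos: [0.4717, 0.3086, 0.2437]
tcp_rot: [[0.336, -0.939, 0.072], [-0.942, -0.334, 0.036], [-0.01, -0.08, -0.997]]
wrist_force: [1.0, -0.4, 0.1]
grip_width: 0.0874
t 12.85 pos [0.4717 0.3086 0.2437] yaw -70.4 F [ 1.  -0.4  0.1] w 0.0874
shift now [-0.0651  0.0143  0.0635] twist -0.164 shift after twist [-0.0666  0.0035  0.0635]
```

```bash
python3 -m inch '[-0.033,0.007,0,-0.08,1,-0.032,0.004,0,-0.08,1,0,0,0.02,0,1,0,0,0.02,0,1,0,0,0,0,1]' 20
python3 - <<'E'
from h import *
togo(.441,.3674,.08,-61)
s=imaging.snapshot("wrist"); P=cloud(s)
a=np.radians(29.1); u=np.array([np.cos(a),np.sin(a)]); n=np.array([-u[1],u[0]])
for d in imaging.silhouettes("wrist","stick_a"):
    p=P[d["region"]]; p=p[~np.isnan(p[:,0])]
    if len(p): print(round(d["score"],2),d["box"],rect(p[:,:2]),'along',np.percentile(p[:,:2]@u,[1,50,99]).round(4),'across',np.percentile(p[:,:2]@n,[3,50,97]).round(4),'z',np.percentile(p[:,2],[1,99]).round(3))
E
```

```text
time_s: 13.27
eef_pos: [0.4356, 0.3787, 0.2061]
tcp_rot: [[0.485, -0.871, 0.077], [-0.875, -0.483, 0.044], [-0.001, -0.088, -0.996]]
wrist_force: [-0.5, -0.1, -0.1]
grip_width: 0.0871
t 13.2667 pos [0.4356 0.3787 0.2061] yaw -61.0 F [-0.5 -0.1 -0.1] w 0.0871
shift now [0.0126 0.0119 0.1255] twist -0.0 shift after twist [0.0126 0.0119 0.1255]
0.96 [160.6, 319.5, 260.3, 388.3] (array([233.1, 420.1]), np.float64(-87.8), array([128.5,  39.8])) along [0.3764 0.3988 0.4528] across [0.1922 0.2151 0.2424] z [0.001 0.018]
0.61 [326.6, 164.9, 350.2, 299.4] (array([431.6, 360.6]), np.float64(29.3), array([147.3,  20.5])) along [0.5045 0.5817 0.6253] across [0.0989 0.1069 0.1147] z [0.044 0.133]
0.58 [337.5, 360.7, 379.4, 384.9] (array([290.5, 252.3]), np.float64(-5.3), array([40.5, 27. ])) along [0.3698 0.386  0.3994] across [0.0601 0.0777 0.0968] z [0.    0.018]
```

Confirmed across 0.1069 and along as for the first stick. Descend.

```bash
python3 -m inch '[0.0065,0.007,0.02,0,1,0.0062,0.007,0.02,0,1,0,0,0.02,0,1,0,0,0.02,0,1,0,0,0,0,1]' 20
python3 -c "
from h import *
togo(.441,.3674,.08,-61)"
```

```text
time_s: 13.78
eef_pos: [0.4436, 0.3666, 0.1366]
tcp_rot: [[0.477, -0.874, 0.094], [-0.879, -0.473, 0.06], [-0.008, -0.111, -0.994]]
wrist_force: [-0.1, 0.2, -1.3]
grip_width: 0.087
t 13.7833 pos [0.4436 0.3666 0.1366] yaw -61.5 F [-0.1  0.2 -1.3] w 0.087
shift now [-0.0015  0.0082  0.0561] twist -0.009 shift after twist [-0.0015  0.0082  0.0561]
```

```bash
python3 -m inch '[-0.0015,0.0085,0.027,-0.009,1,0,0.001,0.022,0,1,0,0,0,0,1]' 20
python3 -c "
from h import *
togo(.441,.3674,.0795,-61)"
```

```text
time_s: 14.03
eef_pos: [0.4436, 0.3687, 0.0929]
tcp_rot: [[0.481, -0.871, 0.102], [-0.877, -0.476, 0.068], [-0.011, -0.122, -0.992]]
wrist_force: [0.3, -0.7, -1.1]
grip_width: 0.0871
t 14.0333 pos [0.4436 0.3687 0.0929] yaw -61.2 F [ 0.3 -0.7 -1.1] w 0.0871
shift now [0.     0.0045 0.0129] twist -0.004 shift after twist [-0.      0.0045  0.0129]
```

```bash
python3 -m inch '[0,0.0055,0.009,0,1,0,0.0005,0.0045,0,-0.6,0,0,0,0,-1,0,0,0,0,-1,0,0,0,0,-1]' 20
python3 -c "
from h import *
togo(.441,.3674,.0795,-61)"
```

```text
time_s: 14.45
eef_pos: [0.4448, 0.3705, 0.0884]
tcp_rot: [[0.479, -0.87, 0.112], [-0.877, -0.473, 0.078], [-0.015, -0.136, -0.991]]
wrist_force: [-0.1, -0.0, -0.1]
grip_width: 0.0681
t 14.45 pos [0.4448 0.3705 0.0884] yaw -61.3 F [-0.1 -0.  -0.1] w 0.0681
shift now [0.001  0.006  0.0082] twist -0.006 shift after twist [0.001  0.006  0.0082]
```

```bash
python3 -c "
from h import *
s=readout.state();print(s['q'].round(3),s['joint_vel'].round(3),s['joint_efforts'].round(1))
togo(.441,.3674,.0795,-61)"
```

```text
[ 1.002  0.38  -0.421  0.087 -0.645  1.002] [-0.003 -0.021  0.025  0.005 -0.018 -0.001] [ -0.  -34.5  14.5   3.1   0.3  -0. ]
t 14.45 pos [0.4448 0.3705 0.0884] yaw -61.3 F [-0.1 -0.  -0.1] w 0.0681
shift now [0.001  0.006  0.0082] twist -0.006 shift after twist [0.001  0.006  0.0082]
```

```bash
python3 -m inch '[0.001,0.007,0.009,-0.006,0.4,0,0.0,0.003,0,0.4]' 20
python3 -c "
from h import *
togo(.441,.3674,.0795,-61)"
```

```text
time_s: 14.62
eef_pos: [0.4422, 0.3692, 0.079]
tcp_rot: [[0.485, -0.867, 0.116], [-0.874, -0.478, 0.084], [-0.017, -0.142, -0.99]]
wrist_force: [-0.7, 0.2, -0.8]
grip_width: 0.0627
t 14.6167 pos [0.4422 0.3692 0.079 ] yaw -61.0 F [-0.7  0.2 -0.8] w 0.0627
shift now [ 0.001   0.0019 -0.0008] twist 0.0 shift after twist [ 0.001   0.0019 -0.0008]
```

```bash
python3 -m inch '[0.001,0.002,0,0,-1,0,0,0,0,-1,0,0,0,0,-1,0,0,0,0,-1,0,0,0,0,-1]' 20
python3 -m inch '[0,0,0,0,-1,0,0,0,0,-1,0,0,0,0,-1,0,0,0,0,-1,0,0,0,0,-1]' 20
python3 -c "
from h import *
togo(.441,.3674,.0795,-61)"
```

```text
time_s: 15.03
eef_pos: [0.4426, 0.3691, 0.0815]
tcp_rot: [[0.485, -0.866, 0.119], [-0.874, -0.478, 0.087], [-0.019, -0.147, -0.989]]
wrist_force: [0.3, -0.6, -0.2]
grip_width: 0.0354
time_s: 15.45
eef_pos: [0.4429, 0.3695, 0.082]
tcp_rot: [[0.486, -0.866, 0.12], [-0.874, -0.478, 0.087], [-0.019, -0.147, -0.989]]
wrist_force: [-0.1, 0.0, -0.5]
grip_width: 0.0156
t 15.45 pos [0.4429 0.3695 0.082 ] yaw -60.9 F [-0.1  0.  -0.5] w 0.0156
shift now [0.0009 0.003  0.0021] twist 0.001 shift after twist [0.0009 0.003  0.0021]
```

```bash
python3 -m inch '[0,0,-0.01,0,-1,0,0,-0.035,0,-1,0,0,-0.04,0,-1,0,0,-0.04,0,-1,0,0,-0.04,0,-1]' 20
python3 -c "
from h import *
togo(.623,.0665,.24,-97.5)"
```

```text
time_s: 15.87
eef_pos: [0.4182, 0.3489, 0.2401]
tcp_rot: [[0.482, -0.87, 0.101], [-0.876, -0.478, 0.064], [-0.007, -0.119, -0.993]]
wrist_force: [0.5, 1.9, -1.1]
grip_width: 0.0159
t 15.8667 pos [0.4182 0.3489 0.2401] yaw -61.2 F [ 0.5  1.9 -1.1] w 0.0159
shift now [ 0.3461 -0.0431  0.0027] twist 0.634 shift after twist [ 0.2532 -0.2399  0.0027]
```

```bash
python3 -m inch '[0.038,-0.0047,0,0,-1,0.038,-0.0047,0,0,-1,0.038,-0.0047,0,0,-1,0.038,-0.0047,0,0,-1,0.038,-0.0047,0,0,-1]' 20
python3 -m inch '[0.038,-0.0047,0,0,-1,0.038,-0.0047,0,0,-1,0.038,-0.0047,0,0,-1,0.02,-0.0027,0,0,-1,0,0,0,0.12,-1]' 20
python3 -m inch '[0,0,0,0.12,-1,0,0,0,0.12,-1,0,0,0,0.12,-1,0,0,0,0.08,-1,0,0,0,0,-1]' 20
python3 -c "
from h import *
togo(.623,.0665,.2,-97.5)"
```

```text
time_s: 16.28
eef_pos: [0.5329, 0.1986, 0.2585]
tcp_rot: [[0.499, -0.859, 0.118], [-0.866, -0.492, 0.087], [-0.017, -0.146, -0.989]]
wrist_force: [1.0, -0.2, -1.6]
grip_width: 0.016
time_s: 16.7
eef_pos: [0.6173, 0.0788, 0.2603]
tcp_rot: [[0.386, -0.915, 0.117], [-0.922, -0.377, 0.087], [-0.036, -0.141, -0.989]]
wrist_force: [1.2, 0.3, -1.2]
grip_width: 0.0156
time_s: 17.12
eef_pos: [0.6154, 0.0745, 0.2596]
tcp_rot: [[-0.065, -0.992, 0.11], [-0.993, 0.075, 0.087], [-0.094, -0.104, -0.99]]
wrist_force: [0.6, 0.3, -0.8]
grip_width: 0.0156
t 17.1167 pos [0.6154 0.0745 0.2596] yaw -93.8 F [ 0.6  0.3 -0.8] w 0.0156
shift now [ 0.0131 -0.0019  0.0592] twist 0.065 shift after twist [ 0.0129 -0.0028  0.0592]
```

```bash
python3 -m inch '[0.013,0.001,0.03,0.065,-1,0,0.004,0.035,0,-1,0,0.004,0.02,0,-1]' 20
python3 -c "
from h import *
togo(.623,.0665,.155,-97.5)"
```

```text
time_s: 17.37
eef_pos: [0.619, 0.0706, 0.1795]
tcp_rot: [[-0.124, -0.984, 0.126], [-0.987, 0.136, 0.091], [-0.107, -0.113, -0.988]]
wrist_force: [0.4, 0.0, -2.3]
grip_width: 0.0156
t 17.3667 pos [0.619  0.0706 0.1795] yaw -97.2 F [ 0.4  0.  -2.3] w 0.0156
shift now [ 0.0062 -0.0018  0.0243] twist 0.006 shift after twist [ 0.0062 -0.0018  0.0243]
```

```bash
python3 -m inch '[0.006,0.001,0.012,0.006,-1,0.001,0.002,0.012,0,-1]' 6
python3 -m inch '[0.001,0.002,0.008,0,-1,0.001,0.001,0.006,0,-1]' 6
python3 -c "
from h import *
togo(.623,.0665,.13,-97.5)"
```

```text
time_s: 17.53
eef_pos: [0.6156, 0.0662, 0.1512]
tcp_rot: [[-0.126, -0.985, 0.12], [-0.986, 0.137, 0.09], [-0.105, -0.107, -0.989]]
wrist_force: [0.3, -1.0, -1.7]
grip_width: 0.0159
time_s: 17.7
eef_pos: [0.6124, 0.0657, 0.1346]
tcp_rot: [[-0.122, -0.986, 0.116], [-0.987, 0.133, 0.09], [-0.104, -0.104, -0.989]]
wrist_force: [-0.7, 0.1, 0.9]
grip_width: 0.0156
t 17.7 pos [0.6124 0.0657 0.1346] yaw -97.1 F [-0.7  0.1  0.9] w 0.0156
shift now [-0.0016 -0.0099  0.0059] twist 0.008 shift after twist [-0.0017 -0.0099  0.0059]
```

```bash
python3 -m inch '[-0.001,-0.006,0.001,0.008,-1,0,-0.004,0.004,0,-1]' 6
python3 -m inch '[0,0,0.003,0,-1,0,0,0.003,0,-1]' 6
python3 -c "
from h import *
togo(.623,.0665,.117,-97.5)
stick('wrist',.06)"
```

```text
time_s: 17.87
eef_pos: [0.6221, 0.0658, 0.1308]
tcp_rot: [[-0.129, -0.985, 0.114], [-0.986, 0.139, 0.089], [-0.104, -0.101, -0.989]]
wrist_force: [-0.6, 1.1, -0.0]
grip_width: 0.016
time_s: 18.03
eef_pos: [0.6252, 0.0665, 0.1261]
tcp_rot: [[-0.127, -0.985, 0.118], [-0.986, 0.138, 0.09], [-0.104, -0.105, -0.989]]
wrist_force: [-0.0, -0.4, 0.2]
grip_width: 0.0159
t 18.0333 pos [0.6252 0.0665 0.1261] yaw -97.4 F [-0.  -0.4  0.2] w 0.0159
shift now [0.0012 0.0031 0.0087] twist 0.002 shift after twist [0.0013 0.0031 0.0087]
wrist 6851 x ext [-0.0426  0.065 ] y ext [0.05   0.0656] (array([10.6, 58.1]), np.float64(-0.0), array([109.7,  17.8]))
   x-0.05 196 z90 [0.1361 0.1373] ymid 0.0587
   x-0.03 893 z90 [0.1382 0.1399] ymid 0.0587
   x-0.01 605 z90 [0.1335 0.1357] ymid 0.0592
   x+0.01 1004 z90 [0.1469 0.1483] ymid 0.058
   x+0.03 1640 z90 [0.1503 0.152 ] ymid 0.0575
   x+0.05 1935 z90 [0.1542 0.156 ] ymid 0.0571
   x+0.07 578 z90 [0.1478 0.156 ] ymid 0.0579
```

```bash
python3 -m inch '[0.0005,0.001,0.003,0,-1,0.0005,0.001,0.003,0,-1]' 6
python3 -m inch '[0,0.0005,0.002,0,-1,0,0,0.0015,0,-1]' 6
python3 -c "
from h import *
togo(.623,.0665,.117,-97.5)
stick('wrist',.06)"
```

```text
time_s: 18.25
eef_pos: [0.6259, 0.0669, 0.1208]
tcp_rot: [[-0.127, -0.984, 0.123], [-0.986, 0.138, 0.091], [-0.106, -0.11, -0.988]]
wrist_force: [0.6, 0.1, -0.4]
grip_width: 0.016
time_s: 18.42
eef_pos: [0.6265, 0.0674, 0.1178]
tcp_rot: [[-0.126, -0.984, 0.125], [-0.986, 0.138, 0.091], [-0.107, -0.112, -0.988]]
wrist_force: [-1.9, 0.2, 7.0]
grip_width: 0.0161
t 18.4167 pos [0.6265 0.0674 0.1178] yaw -97.3 F [-1.9  0.2  7. ] w 0.0161
shift now [0.0014 0.0034 0.0002] twist 0.004 shift after twist [0.0014 0.0034 0.0002]
wrist 6592 x ext [-0.0352  0.0653] y ext [0.0516 0.0668] (array([14.4, 59.5]), np.float64(-0.0), array([102.8,  16.8]))
   x-0.03 1058 z90 [0.1367 0.1376] ymid 0.0591
   x-0.01 563 z90 [0.1276 0.136 ] ymid 0.0599
   x+0.01 1088 z90 [0.135  0.1372] ymid 0.0595
   x+0.03 1597 z90 [0.1366 0.1376] ymid 0.0592
   x+0.05 1756 z90 [0.1366 0.1376] ymid 0.0592
   x+0.07 530 z90 [0.1367 0.1376] ymid 0.0591
```

Felt 7 N, level at 0.1376. Release and back off.

```bash
python3 -m inch '[0,0,0,0,-0.4,0,0,0,0,-0.4,0,0,0,0,-0.3,0,0,0,0,-0.2,0,0,0,0,-0.1]' 6
python3 -m inch '[0,0,-0.01,0,0,0,0,-0.035,0,0.4,0,0,-0.04,0,1,0,0,-0.04,0,1]' 20
python3 -c "
from h import *
togo(.48,-.306,.24,99.2)
print(readout.state()['q'].round(2))
stick('side',.06);stick('side',-.06)"
```

```text
time_s: 18.88
eef_pos: [0.6256, 0.0676, 0.1173]
tcp_rot: [[-0.126, -0.984, 0.123], [-0.986, 0.138, 0.091], [-0.107, -0.11, -0.988]]
wrist_force: [0.1, 0.2, 0.2]
grip_width: 0.0347
time_s: 19.22
eef_pos: [0.6045, 0.0549, 0.2342]
tcp_rot: [[-0.13, -0.987, 0.099], [-0.987, 0.138, 0.085], [-0.098, -0.087, -0.991]]
wrist_force: [1.4, 0.9, 0.9]
grip_width: 0.0559
t 19.2167 pos [0.6045 0.0549 0.2342] yaw -97.5 F [1.4 0.9 0.9] w 0.0559
shift now [ 0.3717  0.0724 -0.0489] twist -0.291 shift after twist [ 0.3352  0.1761 -0.0489]
[ 0.33  0.29 -0.08 -0.06 -1.07  1.13]
side 501 x ext [-0.0634  0.0653] y ext [0.0504 0.0708] (array([ 1.6, 62.1]), np.float64(1.5), array([131.4,  26.5]))
   x-0.07 29 z90 [0.1321 0.1377] ymid 0.0584
   x-0.05 78 z90 [0.1345 0.1386] ymid 0.0559
   x-0.03 74 z90 [0.1333 0.1382] ymid 0.0564
   x-0.01 62 z90 [0.1316 0.1371] ymid 0.0551
   x+0.01 78 z90 [0.1293 0.1369] ymid 0.0564
   x+0.03 77 z90 [0.1337 0.1385] ymid 0.0561
   x+0.05 77 z90 [0.1347 0.1385] ymid 0.0563
   x+0.07 26 z90 [0.1341 0.1386] ymid 0.0568
side 580 x ext [-0.0635  0.0651] y ext [-0.0697 -0.0506] (array([  1., -61.]), np.float64(0.9), array([131.9,  25. ]))
   x-0.07 29 z90 [0.131  0.1376] ymid -0.0613
   x-0.05 95 z90 [0.1345 0.1378] ymid -0.0657
   x-0.03 91 z90 [0.1349 0.1383] ymid -0.0648
   x-0.01 69 z90 [0.1297 0.137 ] ymid -0.0653
   x+0.01 89 z90 [0.1302 0.136 ] ymid -0.0638
   x+0.03 85 z90 [0.1358 0.138 ] ymid -0.0651
   x+0.05 94 z90 [0.1344 0.1378] ymid -0.0648
   x+0.07 28 z90 [0.1337 0.1379] ymid -0.0645
```

```bash
python3 -m inch '[0,0,0,-0.1,1,0,0,0,-0.1,1,0,0,0,-0.09,1,0.034,0.018,0,0,1,0.034,0.018,0,0,1]' 20
python3 -m inch '[0.034,0.018,0,0,1,0.034,0.018,0,0,1,0.034,0.018,0,0,1,0.034,0.018,0,0,1,0.034,0.018,0,0,1]' 20
python3 -m inch '[0.034,0.018,0,0,1,0.034,0.018,0,0,1,0,0,0,0,1]' 20
python3 -c "
from h import *
togo(.48,-.306,.15,99.2)"
```

```text
time_s: 19.73
eef_pos: [0.5891, -0.0139, 0.2416]
tcp_rot: [[0.184, -0.974, 0.134], [-0.981, -0.172, 0.094], [-0.069, -0.148, -0.987]]
wrist_force: [0.2, -0.5, 0.0]
grip_width: 0.0861
time_s: 20.15
eef_pos: [0.5305, -0.2021, 0.2203]
tcp_rot: [[0.191, -0.971, 0.141], [-0.979, -0.179, 0.094], [-0.066, -0.156, -0.985]]
wrist_force: [1.1, 0.4, -1.0]
grip_width: 0.0868
time_s: 20.4
eef_pos: [0.5046, -0.2837, 0.2111]
tcp_rot: [[0.186, -0.972, 0.144], [-0.981, -0.174, 0.091], [-0.064, -0.158, -0.985]]
wrist_force: [0.4, 0.2, 0.4]
grip_width: 0.087
t 20.4 pos [ 0.5046 -0.2837  0.2111] yaw -79.3 F [0.4 0.2 0.4] w 0.087
shift now [0.0212 0.0375 0.0547] twist 0.027 shift after twist [0.0221 0.0369 0.0547]
```

```bash
python3 -m inch '[0,0,-0.04,0,1,0,0,-0.04,0,1,0,0,0,0,1]' 20 | sed -n 2,3p
python3 -m inch '[0,0.03,0,0,1,0,0.03,0,0,1,0,0,0,0,1]' 20| sed -n 2,3p
python3 -m inch '[0,-0.03,0,0,1,0,-0.03,0,0,1,0,0,0,0,1]' 20| sed -n 2,3p
python3 -m inch '[0,0,0.04,0,1,0,0,0.04,0,1,0,0,0,0,1]' 20| sed -n 2,3p
python3 -m inch '[0,0,-0.01,0,1,0,0,-0.01,0,1,0,0,-0.01,0,1,0,0,-0.01,0,1]' 20| sed -n 2,3p
python3 -m inch '[0,0,0,0.1,1,0,0,0,0.1,1]' 20| sed -n 2,3p
python3 -m inch '[0,0,0,-0.1,1,0,0,0,-0.1,1]' 20| sed -n 2,3p
```

```text
eef_pos: [0.4895, -0.2948, 0.2907]
tcp_rot: [[0.178, -0.974, 0.138], [-0.982, -0.166, 0.092], [-0.066, -0.151, -0.986]]
eef_pos: [0.4312, -0.3055, 0.2855]
tcp_rot: [[0.18, -0.973, 0.146], [-0.982, -0.168, 0.088], [-0.061, -0.159, -0.985]]
eef_pos: [0.489, -0.2956, 0.2986]
tcp_rot: [[0.175, -0.973, 0.152], [-0.983, -0.164, 0.085], [-0.058, -0.164, -0.985]]
eef_pos: [0.5055, -0.2887, 0.2225]
tcp_rot: [[0.178, -0.971, 0.162], [-0.983, -0.167, 0.081], [-0.052, -0.174, -0.983]]
eef_pos: [0.4985, -0.2926, 0.2685]
tcp_rot: [[0.18, -0.97, 0.161], [-0.982, -0.169, 0.079], [-0.049, -0.172, -0.984]]
eef_pos: [0.5003, -0.2952, 0.2801]
tcp_rot: [[-0.022, -0.984, 0.175], [-0.997, 0.034, 0.071], [-0.076, -0.173, -0.982]]
eef_pos: [0.5013, -0.2974, 0.2901]
tcp_rot: [[0.175, -0.967, 0.187], [-0.984, -0.166, 0.064], [-0.031, -0.195, -0.98]]
```

```bash
q(){ python3 -c "
from h import *
s=readout.state();print(s['q'].round(4),s['eef_pos'].round(4),s['tcp_rot'][:,2].round(4),s['joint_vel'].round(3))"; }
python3 -m inch '[0,0,0,0,1,0,0,0,0,1,0,0,0,0,1]' 20 >/dev/null; q
python3 -m inch '[0,0,0,0.1,1]' 20 >/dev/null; q
python3 -m inch '[0,0,0,0,1]' 20 >/dev/null; q
python3 -m inch '[0,0,0,0,1]' 20 >/dev/null; q
python3 -m inch '[0,0,0,-0.1,1]' 20 >/dev/null; q
python3 -m inch '[0,0,0,0,1,0,0,0,0,1]' 20 >/dev/null; q
python3 -m inch '[0,0,0.02,0,1]' 20 >/dev/null; q
python3 -m inch '[0,0,0,0,1,0,0,0,0,1]' 20 >/dev/null; q
```

```text
[-0.3275  0.2002 -0.0231 -0.1287 -1.1764  2.1085] [ 0.5022 -0.2996  0.3011] [ 0.2009  0.0569 -0.978 ] [-0.006 -0.029  0.03   0.005 -0.016 -0.025]
[-0.3277  0.1984 -0.0213 -0.1283 -1.1774  2.0051] [ 0.5022 -0.2999  0.3029] [ 0.2032  0.0557 -0.9775] [-0.004 -0.021  0.021  0.005 -0.012 -1.32 ]
[-0.3281  0.1971 -0.0199 -0.128  -1.1781  2.0016] [ 0.5023 -0.3002  0.3043] [ 0.2049  0.0548 -0.9772] [-0.003 -0.014  0.013  0.004 -0.01   0.089]
[-0.3282  0.1963 -0.0191 -0.1278 -1.1787  2.0025] [ 0.5022 -0.3003  0.3051] [ 0.2058  0.0543 -0.9771] [-0.002 -0.007  0.01   0.001 -0.006 -0.03 ]
[-0.3283  0.1959 -0.0186 -0.1276 -1.1791  2.1053] [ 0.5022 -0.3004  0.3057] [ 0.2063  0.054  -0.977 ] [-2.000e-03 -5.000e-03  6.000e-03  1.000e-03 -8.000e-03  1.313e+00]
[-0.3284  0.1956 -0.0181 -0.1275 -1.1797  2.1071] [ 0.5022 -0.3005  0.306 ] [ 0.2064  0.0538 -0.977 ] [ 0.     0.001  0.001  0.    -0.002  0.028]
[-0.3243  0.207  -0.0422 -0.127  -1.1353  2.1071] [ 0.5078 -0.3008  0.2908] [ 0.2139  0.0493 -0.9756] [ 0.058  0.203 -0.399 -0.046  0.57  -0.002]
[-0.3239  0.2099 -0.046  -0.1282 -1.1358  2.1047] [ 0.5067 -0.2998  0.2873] [ 0.2076  0.0526 -0.9768] [ 0.001  0.025 -0.043 -0.026  0.001 -0.01 ]
```

```bash
q(){ python3 -c "
from h import *
s=readout.state();print(s['time_s'],s['q'].round(3),s['eef_pos'].round(4),s['tcp_rot'][:,2].round(4))"; }
python3 -m inch '[0,0,-0.04,0,1,0,0,-0.04,0,1,0,0,-0.04,0,1,0,0,0,0,1,0,0,0,0,1]' 20 >/dev/null; q
python3 -m inch '[0,0,0.04,0,1,0,0,0,0,1,0,0,0.04,0,1,0,0,0,0,1]' 20 >/dev/null; q
python3 -m inch '[0,0,0.04,0,1,0,0,0,0,1,0,0,0,0,1]' 20 >/dev/null; q
python3 -m inch '[0,0.04,0,0,1,0,0,0,0,1,0,0,0,0,1]' 20 >/dev/null; q
```

```text
23.4833 [-0.353  0.145  0.165 -0.121 -1.42   2.094] [ 0.4792 -0.3066  0.409 ] [ 0.2004  0.0534 -0.9783]
23.8167 [-0.337  0.173  0.033 -0.121 -1.261  2.096] [ 0.4917 -0.3032  0.3394] [ 0.1986  0.052  -0.9787]
24.0667 [-0.33   0.192 -0.006 -0.116 -1.194  2.097] [ 0.5009 -0.3045  0.3141] [ 0.2041  0.0441 -0.9779]
24.3167 [-0.37   0.143 -0.063 -0.121 -1.179  2.142] [ 0.4645 -0.3138  0.3153] [ 0.2132  0.0366 -0.9763]
```

```bash
python3 -m inch '[0,-0.02,0.04,0,1,0,0,0,0,1,0,0,0.04,0,1,0,0,0,0,1]' 20 >/dev/null
python3 - <<'E'
from h import *
s=imaging.snapshot("wrist"); cv2.imwrite("pics/w5.png",s["color"][:,:,::-1])
Q=cloud(s).reshape(-1,3); X,Y,Z=Q.T
for c in ("wrist",):
    for d in imaging.silhouettes(c,"shaft"):
        p=cloud(s)[d["region"]]; p=p[(p[:,2]>.054)&(p[:,2]<.075)]
        if len(p)>30: print(d["score"],d["box"],len(p),rect(p[:,:2]),np.percentile(p[:,2],[50,95]).round(4))
a=np.radians(9.2);u=np.array([np.cos(a),np.sin(a)]);n=np.array([-u[1],u[0]])
m=(abs(X-.48)<.13)&(abs(Y+.306)<.06)&(Z>.056)&(Z<.07); p=Q[m]; w=(p[:,:2]-[.48,-.306]); print(m.sum(),rect(p[:,:2]),np.percentile(w@u,[1,99]),np.percentile(w@n,[2,50,98]),np.percentile(p[:,2],98))
print(readout.state()['tcp_rot'][:,2].round(3)); togo(.48,-.306,.034,99.2)
E
```

```text
0.62 [301.8, 184.1, 317.1, 366.8] 2604 (array([ 481.1, -305.9]), np.float64(9.2), array([199.6,  18.6])) [0.0598 0.0617]
2414 (array([ 481.2, -306.6]), np.float64(9.1), array([199.6,  17.6])) [-0.0966319   0.09947319] [-0.0083001  -0.00078912  0.00791501] 0.062200637527770865
[ 0.25   0.013 -0.968]
t 24.75 pos [ 0.5115 -0.3165  0.2697] yaw -80.6 F [ 0.  -0.5  1.5] w 0.0868
shift now [-0.0223  0.087   0.2204] twist 0.004 shift after twist [-0.022   0.0871  0.2204]
```

View pics/w5.png

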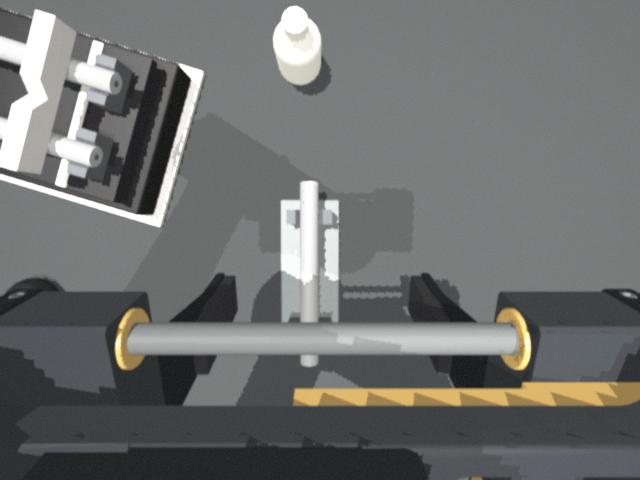

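The shaft is seen at px (310,270) on the rest, centre (0.481, −0.306). Tool tilt has grown to 14.5°, so I log single rows to see how it arises.

```bash
cat > q.py <<'E'
from h import *
s=readout.state();R=s['tcp_rot'];print(round(s['time_s'],2),s['q'].round(3),s['eef_pos'].round(4),'z',R[:,2].round(4),'yaw',np.degrees(np.arctan2(R[1,0],R[0,0])).round(1),'F',s['wrist_force'].round(1),'w',round(s['grip_width'],4))
E
Z='[0,0,0,0,1]'; python3 q.py
python3 -m inch '[0,0,0,0,1]' >/dev/null; python3 q.py
python3 -m inch '[0,0,0,0,1,0,0,0,0,1]' >/dev/null; python3 q.py
python3 -m inch '[0,0.03,0,0,1]' >/dev/null; python3 q.py
python3 -m inch '[0,0,0,0,1]' >/dev/null; python3 q.py
python3 -m inch '[0,0,0,0,1]' >/dev/null; python3 q.py
python3 -m inch '[0,0,0,0,1]' >/dev/null; python3 q.py
python3 -m inch '[0,0,0.03,0,1]' >/dev/null; python3 q.py
python3 -m inch '[0,0,0,0,1]' >/dev/null; python3 q.py
python3 -m inch '[0,0,0,0,1]' >/dev/null; python3 q.py
```

```text
24.75 [-0.337  0.214 -0.097 -0.111 -1.027  2.123] [ 0.5115 -0.3165  0.2697] z [ 0.2503  0.0131 -0.9681] yaw -80.6 F [ 0.  -0.5  1.5] w 0.0868
24.83 [-0.337  0.212 -0.092 -0.11  -1.029  2.122] [ 0.5126 -0.3174  0.2735] z [ 0.2546  0.0103 -0.967 ] yaw -80.5 F [-0.3  0.3 -0.5] w 0.0871
25.0 [-0.338  0.207 -0.084 -0.108 -1.032  2.122] [ 0.5143 -0.3189  0.2805] z [ 0.2635  0.0054 -0.9646] yaw -80.6 F [ 0.2 -1.1 -0. ] w 0.087
25.08 [-0.365  0.178 -0.13  -0.116 -1.01   2.159] [ 0.4897 -0.3248  0.276 ] z [ 0.2701  0.0021 -0.9628] yaw -80.4 F [-0.4 -1.8 -0.3] w 0.0869
25.17 [-0.367  0.173 -0.134 -0.117 -1.013  2.16 ] [ 0.4863 -0.3246  0.2765] z [ 0.2691  0.0027 -0.9631] yaw -80.5 F [ 0.2  1.1 -0.5] w 0.0871
25.25 [-0.368  0.171 -0.133 -0.117 -1.013  2.159] [ 0.4861 -0.3253  0.2785] z [ 2.718e-01  9.000e-04 -9.624e-01] yaw -80.5 F [ 0.2  0.2 -0.1] w 0.087
25.33 [-0.369  0.169 -0.132 -0.116 -1.014  2.159] [ 0.4859 -0.3255  0.2798] z [ 2.733e-01  1.000e-04 -9.619e-01] yaw -80.6 F [ 0.1 -0.4  0.9] w 0.0871
25.42 [-0.363  0.193 -0.158 -0.117 -0.948  2.162] [ 0.4969 -0.3278  0.2588] z [ 0.2859 -0.0077 -0.9582] yaw -80.6 F [ 1.  -1.2 -0.3] w 0.0866
25.5 [-0.363  0.197 -0.163 -0.119 -0.948  2.161] [ 0.4954 -0.3261  0.2537] z [ 0.2786 -0.0023 -0.9604] yaw -80.6 F [-0.5  0.3 -1.5] w 0.087
25.58 [-0.363  0.197 -0.16  -0.118 -0.949  2.161] [ 0.4962 -0.3267  0.2553] z [ 0.28  -0.004 -0.96 ] yaw -80.6 F [-0.4  0.2  0.5] w 0.087
```

Tilt comes from an after-drift that follows stopping a descent; stopping an ascent works the other way. I go up fast, make the half turn (keeps joint 6 away from its limit later), then descend gently.

```bash
python3 -m inch '[0,0,-0.04,0,1,0,0,-0.04,0,1,0,0,-0.04,0,1,0,0,-0.04,0,1,0,0,0,0.12,1]'>/dev/null; python3 q.py
python3 -m inch '[0,0,0,0.12,1,0,0,0,0.12,1,0,0,0,0.12,1,0,0,0,0.12,1,0,0,0,0.12,1]'>/dev/null; python3 q.py
python3 -m inch '[0,0,0,0.12,1,0,0,0,0.12,1,0,0,0,0.12,1,0,0,0,0.12,1,0,0,0,0.12,1]'>/dev/null; python3 q.py
python3 -m inch '[0,0,0,0.12,1,0,0,0,0.12,1,0,0,0,0.12,1,0,0,0,0.12,1,0,0,0,0.12,1]'>/dev/null; python3 q.py
python3 -m inch '[0,0,0,0.12,1,0,0,0,0.12,1,0,0,0,0.12,1,0,0,0,0.12,1,0,0,0,0.12,1]'>/dev/null; python3 q.py
python3 -m inch '[0,0,0,0.12,1,0,0,0,0.12,1,0,0,0,0.12,1,0,0,0,0.12,1,0,0,0,0,1]'>/dev/null; python3 q.py
```

```text
26.0 [-0.396  0.071  0.084 -0.104 -1.326  2.03 ] [ 0.449  -0.3263  0.4178] z [ 0.2731 -0.0049 -0.962 ] yaw -87.2 F [-0.1 -0.3  2.1] w 0.087
26.42 [-0.396  0.06   0.102 -0.1   -1.335  1.401] [ 0.4482 -0.3272  0.433 ] z [ 0.2902 -0.0156 -0.9568] yaw -121.9 F [-1.3  0.5 -0.6] w 0.0872
26.83 [-0.395  0.053  0.114 -0.097 -1.344  0.773] [ 0.4473 -0.3275  0.4422] z [ 0.2977 -0.0219 -0.9544] yaw -157.8 F [ 0.6 -0.7  0.9] w 0.0871
27.25 [-0.394  0.048  0.125 -0.094 -1.352  0.145] [ 0.4462 -0.3278  0.451 ] z [ 0.3044 -0.0278 -0.9521] yaw 164.9 F [ 0.6 -0.1 -0.2] w 0.0867
27.67 [-0.394  0.042  0.137 -0.09  -1.361 -0.483] [ 0.445  -0.3279  0.4598] z [ 0.3112 -0.0337 -0.9498] yaw 128.0 F [ 0.4 -0.6  0.3] w 0.087
28.08 [-0.393  0.036  0.148 -0.087 -1.369 -0.988] [ 0.4437 -0.328   0.4685] z [ 0.318  -0.0395 -0.9473] yaw 99.8 F [-0.8 -0.9  0.2] w 0.087
```

```bash
python3 -m inch '[0,0,0,0,1,0,0,0,0,1,0,0,0,0,1,0,0,0,0,1,0,0,0,0,1]'>/dev/null; python3 q.py
python3 -m inch '[0,0,0,0,1,0,0,0,0,1,0,0,0,0,1]'>/dev/null; python3 q.py
python3 -m inch '[0,0,0.04,0,1,0,0,0.04,0,1,0,0,0.04,0,1]'>/dev/null; python3 q.py
python3 -m inch '[0,0,0,0.002,1,0,0,0,-0.002,1]'>/dev/null; python3 q.py
python3 -m inch '[0,0,0,0.002,1,0,0,0,-0.002,1]'>/dev/null; python3 q.py
python3 -m inch '[0,0,0,0.002,1,0,0,0,-0.002,1]'>/dev/null; python3 q.py
```

```text
28.5 [-0.393  0.033  0.153 -0.086 -1.372 -0.978] [ 0.4432 -0.328   0.472 ] z [ 0.3214 -0.042  -0.946 ] yaw 100.3 F [ 0.  -0.5 -0.5] w 0.087
28.75 [-0.393  0.033  0.153 -0.086 -1.372 -0.977] [ 0.4432 -0.328   0.4718] z [ 0.3209 -0.0418 -0.9462] yaw 100.4 F [ 0.1 -0.1  0.3] w 0.087
29.0 [-0.373  0.095 -0.031 -0.082 -1.098 -0.975] [ 0.4851 -0.3368  0.3693] z [ 0.3425 -0.0558 -0.9378] yaw 100.2 F [1.1 0.2 0.5] w 0.0867
29.17 [-0.372  0.103 -0.042 -0.084 -1.098 -0.974] [ 0.4835 -0.3348  0.3592] z [ 0.3277 -0.0474 -0.9436] yaw 100.3 F [ 0.3 -0.4  1.9] w 0.0871
29.33 [-0.372  0.102 -0.038 -0.083 -1.101 -0.974] [ 0.4837 -0.3354  0.3617] z [ 0.3289 -0.0489 -0.9431] yaw 100.4 F [ 0.1 -0.6  1. ] w 0.0874
29.5 [-0.373  0.098 -0.032 -0.082 -1.103 -0.974] [ 0.4844 -0.3362  0.3665] z [ 0.335  -0.0525 -0.9408] yaw 100.3 F [0.6 0.  0.6] w 0.0872
```

```bash
python3 -m inch '[0,0,0,0,1,0,0,0,0,1,0,0,0,0,1]'>/dev/null; python3 q.py; python3 -c "
from h import *
togo(.485,-.3066,.0397,99.2); print(readout.state()['tcp_rot'].round(3).tolist())"
```

```text
29.75 [-0.373  0.095 -0.028 -0.081 -1.104 -0.974] [ 0.4846 -0.3369  0.3711] z [ 0.3413 -0.0558 -0.9383] yaw 100.3 F [ 0.1 -0.3  1. ] w 0.0869
t 29.75 pos [ 0.4846 -0.3369  0.3711] yaw 100.3 F [ 0.1 -0.3  1. ] w 0.0869
shift now [ 0.07   -0.1005  0.3093] twist 0.018 shift after twist [ 0.0682 -0.1018  0.3093]
[[-0.177, 0.923, 0.341], [0.977, 0.208, -0.056], [-0.122, 0.323, -0.938]]
```

```bash
python3 -m inch '[0.009,-0.0127,0.038,0.004,1,0.009,-0.0127,0.038,0.004,1,0.009,-0.0127,0.038,0.004,1,0.009,-0.0127,0.038,0.004,1,0.009,-0.0127,0.038,0.002,1]'>/dev/null; python3 q.py
python3 -m inch '[0,0,0,0,1,0,0,0,0,1,0,0,0,0,1]'>/dev/null; python3 q.py; python3 -c "
from h import *
togo(.485,-.3066,.0397,99.2)"
```

```text
30.17 [-0.334  0.209 -0.393 -0.096 -0.586 -0.983] [ 0.4925 -0.3223  0.1782] z [ 0.3719 -0.0729 -0.9254] yaw 99.0 F [ 0.4 -0.5 -0.1] w 0.0866
30.42 [-0.334  0.215 -0.401 -0.098 -0.59  -0.984] [ 0.4878 -0.3199  0.1702] z [ 0.3563 -0.0661 -0.932 ] yaw 99.1 F [ 0.1  0.1 -0.6] w 0.0872
t 30.4167 pos [ 0.4878 -0.3199  0.1702] yaw 99.1 F [ 0.1  0.1 -0.6] w 0.0872
shift now [ 0.0303 -0.0442  0.1197] twist -0.001 shift after twist [ 0.0304 -0.0441  0.1197]
```

```bash
python3 -m inch '[0.011,-0.0155,0.039,0,1,0.011,-0.0155,0.039,0,1,0,0,0,0,1,0,0,0,0,1]'>/dev/null; python3 q.py; python3 -c "
from h import *
togo(.485,-.3066,.0397,99.2)"
```

```text
30.75 [-0.318  0.31  -0.492 -0.125 -0.373 -0.959] [ 0.4962 -0.3156  0.0995] z [ 0.3825 -0.0782 -0.9206] yaw 99.1 F [0.1 0.3 1.6] w 0.0871
t 30.75 pos [ 0.4962 -0.3156  0.0995] yaw 99.1 F [0.1 0.3 1.6] w 0.0871
shift now [ 0.0194 -0.03    0.0501] twist -0.002 shift after twist [ 0.0194 -0.0299  0.0501]
```

```bash
python3 -m inch '[0.01,-0.015,0.015,0,1,0.009,-0.012,0.01,0,1,0,0,0,0,1]'>/dev/null; python3 q.py; python3 -c "
from h import *
togo(.485,-.3066,.0445,99.2)"
```

```text
31.0 [-0.309  0.328 -0.551 -0.151 -0.275 -0.934] [ 0.4869 -0.3083  0.0756] z [ 0.4007 -0.0852 -0.9122] yaw 99.1 F [-0.3 -0.3 -0.1] w 0.0869
t 31.0 pos [ 0.4869 -0.3083  0.0756] yaw 99.1 F [-0.3 -0.3 -0.1] w 0.0869
shift now [ 0.0069 -0.0131  0.0275] twist -0.002 shift after twist [ 0.0069 -0.0131  0.0275]
```

```bash
python3 -m inch '[0.004,-0.0075,0.012,0,1,0,0,0,0,1]'>/dev/null; python3 q.py; python3 -m inch '[0,0,0,0,1]'>/dev/null; python3 q.py; python3 -c "
from h import *
togo(.4855,-.3068,.048,99.2)"
```

```text
31.17 [-0.31   0.342 -0.553 -0.169 -0.246 -0.913] [ 0.4898 -0.3093  0.069 ] z [ 0.4119 -0.0891 -0.9069] yaw 99.1 F [-0.8  0.5  0. ] w 0.0867
31.25 [-0.311  0.338 -0.548 -0.166 -0.248 -0.913] [ 0.4927 -0.3106  0.0728] z [ 0.4174 -0.0914 -0.9041] yaw 99.1 F [0.8 0.2 0.2] w 0.0871
t 31.25 pos [ 0.4927 -0.3106  0.0728] yaw 99.1 F [0.8 0.2 0.2] w 0.0871
shift now [ 0.0091 -0.0154  0.0191] twist -0.001 shift after twist [ 0.0091 -0.0154  0.0191]
```

```bash
python3 -m inch '[0.002,-0.004,0.004,0,-0.17,0.001,-0.001,0.003,0,-0.17,0,0,0.002,0,-0.17]'>/dev/null; python3 q.py
python3 -m inch '[0,0,0.002,0,-0.17,0,0,0.002,0,-0.17,0,0,0.001,0,-0.17]'>/dev/null; python3 q.py;  python3 -c "
from h import *
togo(.4855,-.3068,.047,99.2)"
```

```text
31.5 [-0.311  0.348 -0.547 -0.18  -0.226 -0.897] [ 0.4963 -0.3117  0.0689] z [ 0.4281 -0.0953 -0.8987] yaw 99.1 F [-0.4  0.4  0.4] w 0.074
31.75 [-0.311  0.359 -0.542 -0.186 -0.219 -0.89 ] [ 0.4996 -0.3126  0.0651] z [ 0.4296 -0.0959 -0.8979] yaw 99.1 F [-0.6 -0.2 -0.6] w 0.0548
t 31.75 pos [ 0.4996 -0.3126  0.0651] yaw 99.1 F [-0.6 -0.2 -0.6] w 0.0548
shift now [ 0.0111 -0.0186  0.0096] twist -0.002 shift after twist [ 0.0111 -0.0186  0.0096]
```

```bash
python3 -m inch '[0.006,-0.002,-0.002,0,-0.1,0.005,-0.002,0.0,0,-0.1]'>/dev/null; python3 q.py; python3 -c "
from h import *
togo(.494,-.3040,.047,99.2)"
```

```text
31.92 [-0.292  0.349 -0.578 -0.165 -0.191 -0.928] [ 0.494  -0.3029  0.0631] z [ 0.43   -0.0965 -0.8976] yaw 99.0 F [-0.2  0.5  0.1] w 0.0432
t 31.9167 pos [ 0.494  -0.3029  0.0631] yaw 99.0 F [-0.2  0.5  0.1] w 0.0432
shift now [ 0.0018 -0.0068  0.0146] twist -0.003 shift after twist [ 0.0018 -0.0068  0.0146]
```

```bash
python3 -m inch '[0.0005,0.002,0.007,0,-0.1]'>/dev/null; python3 q.py; python3 -c "
from h import *
togo(.504,-.3022,.049,99.2); print(readout.state()['joint_vel'].round(2))"
```

```text
32.0 [-0.287  0.363 -0.577 -0.166 -0.179 -0.931] [ 0.4975 -0.3017  0.0575] z [ 0.4295 -0.0961 -0.898 ] yaw 99.0 F [-0.3  0.6  0.2] w 0.0407
t 32.0 pos [ 0.4975 -0.3017  0.0575] yaw 99.0 F [-0.3  0.6  0.2] w 0.0407
shift now [0.     0.0023 0.0105] twist -0.003 shift after twist [0.     0.0023 0.0105]
[ 0.05  0.2   0.06 -0.01  0.15 -0.02]
```

```bash
python3 -m inch '[0,0.005,0.005,0,-0.2]'>/dev/null; python3 q.py; python3 -c "
from h import *
togo(.508,-.3015,.0495,99.2); print(readout.state()['joint_vel'].round(2))"
```

```text
32.08 [-0.28   0.374 -0.573 -0.155 -0.172 -0.948] [ 0.5036 -0.3006  0.0542] z [ 0.4283 -0.0956 -0.8985] yaw 99.0 F [0.1 0.6 0.2] w 0.0381
t 32.0833 pos [ 0.5036 -0.3006  0.0542] yaw 99.0 F [0.1 0.6 0.2] w 0.0381
shift now [-0.0007  0.0019  0.0062] twist -0.003 shift after twist [-0.0007  0.0019  0.0062]
[ 0.09  0.12  0.05  0.15  0.08 -0.22]
```

```bash
python3 -m inch '[-0.0005,0.006,0.0055,0,-0.5]' 40 >/dev/null; python3 q.py
python3 -m inch '[0,0.001,0.001,0,-1]' 40 >/dev/null; python3 q.py
```

```text
32.17 [-0.273  0.388 -0.565 -0.142 -0.166 -0.967] [ 0.5116 -0.3     0.0513] z [ 0.4279 -0.0954 -0.8988] yaw 99.1 F [ 0.2 -0.9  0.3] w 0.034
32.25 [-0.271  0.392 -0.562 -0.139 -0.164 -0.971] [ 0.5145 -0.2997  0.0502] z [ 0.428  -0.0952 -0.8987] yaw 99.1 F [-0.2  0.6  0.3] w 0.0285
```

```bash
python3 -m inch '[0,0,0,0,-1]' 40 >/dev/null; python3 q.py
python3 -m inch '[0,0,0,0,-1,0,0,0,0,-1]' 60 >/dev/null; python3 q.py
```

```text
32.33 [-0.27   0.394 -0.562 -0.138 -0.164 -0.972] [ 0.5151 -0.2995  0.0497] z [ 0.4276 -0.0949 -0.899 ] yaw 99.2 F [-0.5 -0.3 -0.1] w 0.0222
32.5 [-0.271  0.394 -0.56  -0.137 -0.164 -0.972] [ 0.5158 -0.3004  0.05  ] z [ 0.4284 -0.0959 -0.8985] yaw 99.1 F [-0.7  2.6  2.3] w 0.0181
```

```bash
python3 -m inch '[-0.0007,0.002,-0.004,0,-1,-0.0007,0.002,-0.005,0,-1,-0.0007,0.002,-0.005,0,-1]' 60 >/dev/null; python3 q.py
python3 -m inch '[0,0,0,0,-1,0,0,0,0,-1]' 60 >/dev/null; python3 q.py
python3 - <<'E'
from h import *
s=imaging.snapshot("side"); cv2.imwrite("pics/s6.png",cv2.resize(s["color"][260:440,290:530,::-1],None,fx=3,fy=3,interpolation=3))
Q=cloud(s).reshape(-1,3);X,Y,Z=Q.T
for d in imaging.silhouettes("side","shaft")[:2]: print(d["score"],d["box"])
E
```

```text
32.75 [-0.269  0.368 -0.562 -0.111 -0.199 -1.003] [ 0.5116 -0.2986  0.0621] z [ 0.4189 -0.0926 -0.9033] yaw 99.1 F [ 0.1  0.5 -3.4] w 0.0184
32.92 [-0.268  0.366 -0.563 -0.111 -0.201 -1.004] [ 0.5107 -0.2982  0.0627] z [ 0.4182 -0.0921 -0.9037] yaw 99.1 F [ 1.  -1.2 -4. ] w 0.0183
0.96 [323.5, 360.6, 384.3, 393.3]
```

View pics/s6.png

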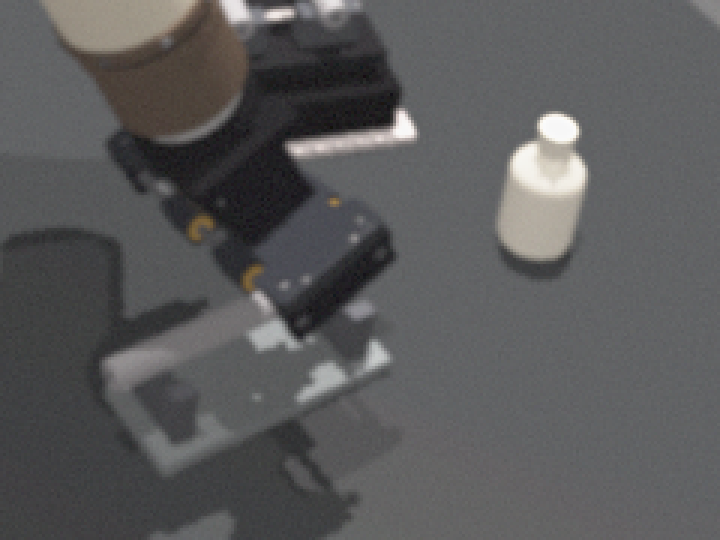

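```bash
python3 -m inch '[-0.001,0.003,-0.007,0,-1,-0.001,0.003,-0.008,0,-1,-0.001,0.003,-0.008,0,-1,-0.001,0.003,-0.008,0,-1,-0.001,0.002,-0.006,0,-1]' 60 >/dev/null; python3 q.py
python3 -m inch '[0,0,0,0,-1,0,0,0,0,-1]' 60 >/dev/null; python3 q.py
python3 - <<'E'
from h import *
for cam in ("top","side"):
    s=imaging.snapshot(cam);P=cloud(s)
    for d in imaging.silhouettes(cam,"shaft")[:3]:
        p=P[d["region"]]; p=p[~np.isnan(p[:,0])]; k=p[:,2]>.03; p=p[k]
        if len(p)<30: continue
        print(cam,round(d["score"],2),[int(b) for b in d["box"]],rect(p[:,:2]))
        u=np.array([.987,.16]); t=p[:,:2]@u
        for lo in np.arange(t.min(),t.max(),.025):
            kk=(t>=lo)&(t<lo+.025)
            if kk.sum()>8: print('   along',(lo+.0125).round(3),'z85',np.percentile(p[kk,2],85).round(3),'xy',np.median(p[kk,:2],0).round(3))
E
```

```text
33.43 [-0.265  0.291 -0.543 -0.069 -0.299 -1.05 ] [ 0.5073 -0.2961  0.1041] z [ 0.4144 -0.0911 -0.9055] yaw 99.1 F [ 0.2  1.3 -4.6] w 0.0183
33.6 [-0.265  0.287 -0.542 -0.069 -0.3   -1.05 ] [ 0.5084 -0.2965  0.1075] z [ 0.4192 -0.0925 -0.9031] yaw 99.1 F [-0.8 -0.6 -4.5] w 0.0183
top 0.65 [480, 195, 493, 227] (array([ 531.7, -290.1]), np.float64(8.0), array([74.8, 20.7]))
   along 0.453 z85 0.119 xy [ 0.514 -0.295]
   along 0.478 z85 0.12 xy [ 0.532 -0.289]
   along 0.503 z85 0.12 xy [ 0.556 -0.284]
top 0.44 [322, 143, 334, 203] (array([619.7,  69.9]), np.float64(-9.2), array([130. ,  18.9]))
   along 0.572 z85 0.138 xy [0.565 0.077]
   along 0.597 z85 0.137 xy [0.593 0.072]
   along 0.622 z85 0.133 xy [0.622 0.069]
   along 0.647 z85 0.137 xy [0.645 0.066]
   along 0.672 z85 0.137 xy [0.669 0.062]
side 0.66 [323, 333, 423, 371] (array([ 472.2, -303.2]), np.float64(9.1), array([195.8,  21.8]))
   along 0.332 z85 0.117 xy [ 0.387 -0.321]
   along 0.357 z85 0.118 xy [ 0.413 -0.318]
   along 0.382 z85 0.118 xy [ 0.437 -0.313]
   along 0.407 z85 0.118 xy [ 0.462 -0.309]
   along 0.432 z85 0.118 xy [ 0.48  -0.307]
side 0.49 [355, 203, 393, 223] (array([545.1, -64. ]), np.float64(52.7), array([456.3,  83.7]))
   along 0.603 z85 0.137 xy [0.607 0.065]
   along 0.628 z85 0.132 xy [0.629 0.062]
   along 0.653 z85 0.136 xy [0.653 0.059]
   along 0.678 z85 0.137 xy [0.675 0.055]
```

```bash
python3 -c "
from h import *
togo(.508,-.2965,.20,172.5); togo(.6197,.0387,.20,172.5); print(readout.state()['tcp_rot'].round(3).tolist())"
python3 -m inch '[-0.001,0.004,-0.009,0,-1,-0.002,0.007,-0.015,0,-1,-0.002,0.007,-0.016,0,-1,-0.002,0.007,-0.016,0,-1,-0.002,0.006,-0.012,0,-1]' 60 >/dev/null; python3 q.py
```

```text
t 33.8 pos [ 0.508  -0.2964  0.1062] yaw 99.1 F [-0.1  0.5 -4.3] w 0.0184
shift now [-0.0162  0.0367 -0.0848] twist -1.281 shift after twist [-0.0398 -0.005  -0.0848]
t 33.8 pos [ 0.508  -0.2964  0.1062] yaw 99.1 F [-0.1  0.5 -4.3] w 0.0184
shift now [ 0.2925  0.208  -0.069 ] twist -1.281 shift after twist [-0.1156  0.3397 -0.069 ]
[[-0.156, 0.895, 0.417], [0.973, 0.213, -0.092], [-0.171, 0.392, -0.904]]
34.22 [-0.254  0.182 -0.465 -0.033 -0.499 -1.098] [ 0.5049 -0.2912  0.1785] z [ 0.403  -0.0882 -0.9109] yaw 99.1 F [ 0.8  1.1 -4.9] w 0.0185
```

```bash
python3 -m inch '[0.010,0.006,-0.004,0,-1,0.018,0.011,-0.004,0,-1,0.024,0.015,-0.001,0,-1,0.026,0.016,0,0,-1,0.026,0.016,0,0,-1]' 60 >/dev/null; python3 q.py
python3 -m inch '[0.026,0.016,0,0,-1,0.026,0.016,0,0,-1,0.026,0.016,0,0,-1,0.026,0.016,0,0,-1,0.026,0.016,0,0,-1]' 60 >/dev/null; python3 q.py
python3 -c "
from h import *
togo(.6197,.0387,.21,172.5)"
```

```text
34.63 [ 0.018  0.121 -0.572  0.231 -0.464 -1.592] [ 0.5449 -0.1772  0.202 ] z [ 0.4113 -0.0949 -0.9065] yaw 98.4 F [-0.4 -0.8 -4.2] w 0.0182
35.05 [ 0.312  0.154 -0.575  0.467 -0.506 -2.075] [ 0.5981 -0.0273  0.2138] z [ 0.4134 -0.0958 -0.9055] yaw 98.3 F [ 0.4 -0.4 -3.8] w 0.0184
t 35.05 pos [ 0.5981 -0.0273  0.2138] yaw 98.3 F [ 0.4 -0.4 -3.8] w 0.0184
shift now [0.0619 0.031  0.006 ] twist -1.295 shift after twist [-0.013  0.068  0.006]
```

```bash
python3 -m inch '[0.01,0.005,0,-0.05,-1,0,0,0,-0.1,-1,0,0,0,-0.115,-1,0,0,0,-0.115,-1,0,0,0,-0.115,-1]' 60 >/dev/null; python3 q.py
python3 -m inch '[0,0,0,-0.115,-1,0,0,0,-0.115,-1,0,0,0,-0.115,-1,0,0,0,-0.115,-1,0,0,0,-0.115,-1]' 60 >/dev/null; python3 q.py
python3 -m inch '[0,0,0,-0.115,-1,0,0,0,-0.08,-1,0,0,0,0,-1]' 60 >/dev/null; python3 q.py
python3 -c "
from h import *
togo(.6197,.0387,.20,172.5);print(readout.state()['tcp_rot'].round(3).tolist())"
```

```text
35.47 [ 0.343  0.161 -0.567  0.481 -0.51  -1.588] [ 0.6042 -0.0082  0.2159] z [ 0.4186 -0.0905 -0.9037] yaw 127.8 F [ 0.   0.7 -4.2] w 0.0184
35.88 [ 0.343  0.159 -0.568  0.479 -0.512 -0.98 ] [ 0.6027 -0.0091  0.2159] z [ 0.4173 -0.0909 -0.9042] yaw 165.1 F [-0.2 -1.7 -3.9] w 0.0182
36.13 [ 0.342  0.158 -0.569  0.478 -0.513 -0.771] [ 0.6017 -0.01    0.2159] z [ 0.4164 -0.0915 -0.9046] yaw 178.2 F [ 0.1 -0.5 -5. ] w 0.0185
t 36.1333 pos [ 0.6017 -0.01    0.2159] yaw 178.2 F [ 0.1 -0.5 -5. ] w 0.0185
shift now [-0.0083  0.0508  0.0174] twist 0.1 shift after twist [-0.0032  0.0513  0.0174]
[[-0.907, 0.064, 0.416], [0.028, 0.995, -0.091], [-0.42, -0.071, -0.905]]
```

```bash
python3 -m inch '[0,0.01,0,0.05,-1,0,0.02,0.003,0.05,-1,0,0.018,0.003,0,-1,0,0,0,0,-1]' 60 >/dev/null; python3 q.py
python3 - <<'E'
from h import *
togo(.6162,.0391,.19,172.5)
R=readout.state()['tcp_rot']; s=R@np.array([.002,.917,.397]); print('shaft dir',s.round(3)); print('down10',(R.T@[0,0,-.01]).round(4),'+x10',(R.T@[.01,0,0]).round(4))
for cam in ("side","wrist"):
    im=imaging.snapshot(cam);P=cloud(im)
    Q=P.reshape(-1,3); q=Q[:,:2]-C0; a=q@SX;b=q@SY
    m=(abs(a)<.07)&(abs(b)<.15)&(Q[:,2]>.148)&(Q[:,2]<.30)&(im["color"].reshape(-1,3).min(1)>90)
    a,b,z=a[m],b[m],Q[m,2]
    for lo in np.arange(-.14,.12,.02):
        k=(b>=lo)&(b<lo+.02)
        if k.sum()>10: print(cam,'y%+.2f'%(lo+.01),k.sum(),'x',np.percentile(a[k],[10,50,90]).round(3),'z',np.percentile(z[k],[50,90]).round(3))
cv2.imwrite("pics/w7.png",im["color"][:,:,::-1])
E
```

```text
36.47 [ 0.419  0.184 -0.574  0.543 -0.514 -1.022] [0.6096 0.0368 0.2088] z [ 0.4169 -0.092  -0.9043] yaw 170.8 F [ 0.4 -0.  -4.8] w 0.0181
t 36.4667 pos [0.6096 0.0368 0.2088] yaw 170.8 F [ 0.4 -0.  -4.8] w 0.0181
shift now [0.0024 0.0038 0.0195] twist -0.03 shift after twist [0.0023 0.0039 0.0195]
shaft dir [ 0.32   0.867 -0.38 ]
down10 [0.0043 0.0002 0.009 ] +x10 [-0.0089  0.0017  0.0042]
side y-0.09 83 x [-0.042 -0.036 -0.028] z [0.261 0.267]
side y-0.07 24 x [-0.041 -0.036 -0.027] z [0.259 0.263]
side y-0.05 19 x [-0.035 -0.031 -0.023] z [0.25  0.256]
side y-0.03 18 x [-0.031 -0.026 -0.02 ] z [0.242 0.246]
side y-0.01 20 x [-0.042 -0.025 -0.013] z [0.235 0.288]
side y+0.01 44 x [-0.052 -0.025 -0.011] z [0.233 0.293]
side y+0.03 20 x [-0.026 -0.017 -0.009] z [0.22  0.225]
side y+0.05 17 x [-0.013 -0.009 -0.001] z [0.212 0.215]
wrist y-0.09 868 x [-0.044 -0.038 -0.029] z [0.263 0.265]
wrist y-0.07 5555 x [-0.041 -0.036 -0.028] z [0.259 0.263]
wrist y-0.05 3718 x [-0.037 -0.032 -0.023] z [0.25  0.255]
wrist y-0.03 2595 x [-0.032 -0.027 -0.019] z [0.242 0.246]
wrist y-0.01 1934 x [-0.028 -0.023 -0.014] z [0.234 0.238]
wrist y+0.01 1497 x [-0.024 -0.019 -0.01 ] z [0.226 0.23 ]
wrist y+0.03 1045 x [-0.019 -0.013 -0.006] z [0.217 0.222]
wrist y+0.05 66 x [-0.016 -0.007 -0.   ] z [0.212 0.214]
wrist y+0.07 391 x [-0.009 -0.004  0.004] z [0.2   0.203]
wrist y+0.09 287 x [-0.007 -0.002  0.006] z [0.195 0.198]
```

View pics/w7.png

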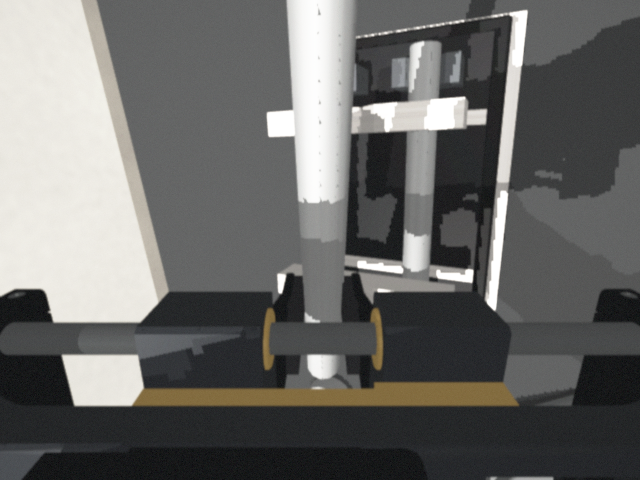

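```bash
python3 -m inch '[0.002,0.0005,0.008,0,-1,0.004,0.0005,0.012,0,-1,0.004,0.0005,0.012,0,-1,0.003,0.0005,0.008,0,-1,0,0,0,0,-1]' 60 >/dev/null; python3 q.py
cat > sh.py <<'E'
from h import *
s=readout.state(); q=s['eef_pos'][:2]-C0; print('TCP stage',(q@SX).round(4),(q@SY).round(4),'z',s['eef_pos'][2].round(4)); R=s['tcp_rot']
print('down10',(R.T@[0,0,-.01]).round(4),'stage+x10',(R.T@[*(SX*.01),0]).round(4),'stage+y10',(R.T@[*(SY*.01),0]).round(4))
for cam in ("wrist","side"):
    im=imaging.snapshot(cam);Q=cloud(im).reshape(-1,3); q=Q[:,:2]-C0; a=q@SX;b=q@SY
    m=(abs(a)<.05)&(abs(b)<.15)&(Q[:,2]>.142)&(Q[:,2]<.30)&(im["color"].reshape(-1,3).min(1)>70)
    a,b,z=a[m],b[m],Q[m,2]; o=[]
    for lo in np.arange(-.12,.12,.03):
        k=(b>=lo)&(b<lo+.03)
        if k.sum()>10: o.append(('y%+.3f'%np.median(b[k]),'x%+.3f'%np.median(a[k]),'z%.3f'%np.percentile(z[k],80)))
    print(cam,*o,'yext',np.percentile(b,[.5,99.5]).round(3) if len(b) else '')
E
python3 sh.py
```

```text
36.98 [ 0.377  0.237 -0.667  0.703 -0.379 -1.173] [0.6137 0.0331 0.1651] z [ 0.4163 -0.0923 -0.9045] yaw 170.3 F [-0.5 -0.7 -5.3] w 0.0182
TCP stage -0.0047 0.0257 z 0.1651
down10 [0.0043 0.0002 0.009 ] stage+x10 [-0.009   0.0005  0.0042] stage+y10 [ 0.0004  0.01   -0.0004]
wrist ('y-0.074', 'x-0.032', 'z0.218') ('y-0.047', 'x-0.026', 'z0.208') ('y-0.006', 'x-0.014', 'z0.268') ('y+0.007', 'x-0.009', 'z0.291') ('y+0.035', 'x-0.007', 'z0.174') ('y+0.076', 'x+0.003', 'z0.157') yext [-0.084  0.083]
side ('y-0.095', 'x-0.031', 'z0.222') ('y-0.078', 'x-0.032', 'z0.221') ('y-0.045', 'x-0.026', 'z0.208') ('y-0.005', 'x+0.000', 'z0.274') ('y+0.016', 'x-0.003', 'z0.295') ('y+0.044', 'x+0.004', 'z0.298') ('y+0.071', 'x+0.004', 'z0.189') yext [-0.098  0.082]
```

```bash
python3 -m inch '[0.002,0.003,0.004,0,-1,0.002,0.002,0.004,0,-1,0.001,0,0.002,0,-1]' 60 >/dev/null; python3 q.py
python3 -m inch '[0.0013,0,0.0027,0,-1,0,0,0,0,-1]' 60 >/dev/null; python3 q.py
python3 -m inch '[0.0013,0,0.0027,0,-1,0,0,0,0,-1]' 60 >/dev/null; python3 q.py
```

```text
37.33 [ 0.369  0.247 -0.688  0.774 -0.345 -1.243] [0.6175 0.0387 0.159 ] z [ 0.4245 -0.0892 -0.901 ] yaw 170.1 F [-0.4  0.1 -3.7] w 0.0186
37.5 [ 0.363  0.249 -0.696  0.797 -0.334 -1.262] [0.6181 0.0388 0.157 ] z [ 0.4266 -0.0882 -0.9001] yaw 170.0 F [ 0.5 -0.4 -4.8] w 0.018
37.67 [ 0.357  0.251 -0.704  0.822 -0.321 -1.283] [0.6192 0.0394 0.1557] z [ 0.4299 -0.0865 -0.8987] yaw 170.0 F [-0.5  0.8 -3.3] w 0.018
```

```bash
python3 -m inch '[0.0013,0,0.0027,0,-1,0.0013,0,0.0027,0,-1]' 60 >/dev/null; python3 q.py
python3 -m inch '[0.0013,0,0.0027,0,-1,0,0,0,0,-1]' 60 >/dev/null; python3 q.py; python3 sh.py
```

```text
37.83 [ 0.344  0.256 -0.719  0.876 -0.299 -1.327] [0.6209 0.0404 0.1525] z [ 0.4351 -0.084  -0.8965] yaw 170.0 F [-3.7  0.3  2.7] w 0.0187
38.0 [ 0.336  0.256 -0.726  0.908 -0.286 -1.352] [0.6223 0.0412 0.152 ] z [ 0.4398 -0.0819 -0.8944] yaw 170.0 F [-2.3 -0.8 -2.9] w 0.0184
TCP stage 0.0028 0.0349 z 0.152
down10 [0.0045 0.     0.0089] stage+x10 [-0.0089  0.0005  0.0045] stage+y10 [ 0.0004  0.01   -0.0002]
wrist ('y-0.069', 'x-0.024', 'z0.200') ('y-0.047', 'x-0.019', 'z0.193') ('y-0.014', 'x-0.012', 'z0.185') ('y+0.007', 'x-0.002', 'z0.255') ('y+0.039', 'x-0.001', 'z0.163') ('y+0.081', 'x+0.009', 'z0.148') ('y+0.093', 'x+0.014', 'z0.144') yext [-0.077  0.09 ]
side ('y-0.091', 'x-0.021', 'z0.199') ('y-0.086', 'x-0.024', 'z0.203') ('y-0.046', 'x-0.018', 'z0.195') ('y-0.004', 'x+0.001', 'z0.266') ('y+0.014', 'x+0.006', 'z0.287') ('y+0.044', 'x+0.014', 'z0.292') ('y+0.068', 'x+0.019', 'z0.290') yext [-0.091  0.09 ]
```

```bash
python3 -m inch '[0.002,0,0.0025,0,-1,0.002,0,0.0025,0,-1]' 35 >/dev/null; python3 q.py
python3 -m inch '[0.002,0,0.0025,0,-1]' 35 >/dev/null; python3 q.py; python3 sh.py
```

```text
38.27 [ 0.319  0.26  -0.746  0.981 -0.262 -1.413] [0.6222 0.0421 0.1474] z [ 0.4424 -0.0809 -0.8932] yaw 170.0 F [-2.3 -0.3 -1.7] w 0.019
38.35 [ 0.307  0.262 -0.757  1.024 -0.249 -1.448] [0.622  0.0426 0.1448] z [ 0.4435 -0.0803 -0.8927] yaw 170.0 F [-0.8  0.2 -0.6] w 0.0189
TCP stage 0.0023 0.0362 z 0.1448
down10 [0.0045 0.     0.0089] stage+x10 [-0.0089  0.0005  0.0045] stage+y10 [ 0.0004  0.01   -0.0002]
wrist ('y-0.071', 'x-0.021', 'z0.182') ('y-0.047', 'x-0.017', 'z0.176') ('y-0.015', 'x-0.011', 'z0.170') ('y+0.007', 'x-0.004', 'z0.247') ('y+0.039', 'x-0.001', 'z0.156') ('y+0.079', 'x+0.007', 'z0.147') ('y+0.093', 'x+0.012', 'z0.143') yext [-0.08  0.09]
side ('y-0.093', 'x-0.020', 'z0.180') ('y-0.079', 'x-0.021', 'z0.181') ('y-0.046', 'x-0.015', 'z0.175') ('y-0.009', 'x-0.006', 'z0.241') ('y+0.014', 'x+0.005', 'z0.279') ('y+0.044', 'x+0.011', 'z0.283') ('y+0.067', 'x+0.015', 'z0.282') yext [-0.095  0.089]
```

```bash
python3 -m inch '[0.002,0,0.0022,-0.03,-1,0.002,0,0.0022,-0.03,-1]' 30 >/dev/null; python3 q.py; python3 sh.py
```

```text
38.62 [ 0.283  0.266 -0.777  1.112 -0.226 -1.455] [0.6218 0.0431 0.1402] z [ 0.4454 -0.0793 -0.8918] yaw 173.9 F [ 2.8 -1.  -0.8] w 0.0191
TCP stage 0.002 0.0367 z 0.1402
down10 [0.0045 0.0003 0.0089] stage+x10 [-0.0089 -0.0001  0.0045] stage+y10 [-0.0002  0.01   -0.0002]
wrist ('y-0.072', 'x-0.013', 'z0.171') ('y-0.046', 'x-0.011', 'z0.167') ('y-0.016', 'x-0.008', 'z0.161') ('y+0.008', 'x-0.003', 'z0.243') ('y+0.039', 'x-0.002', 'z0.151') ('y+0.077', 'x+0.005', 'z0.145') ('y+0.091', 'x+0.007', 'z0.143') yext [-0.082  0.084]
side ('y-0.094', 'x-0.009', 'z0.169') ('y-0.077', 'x-0.011', 'z0.169') ('y-0.044', 'x-0.009', 'z0.165') ('y-0.014', 'x-0.006', 'z0.160') ('y+0.013', 'x+0.005', 'z0.273') ('y+0.043', 'x+0.011', 'z0.278') ('y+0.069', 'x+0.014', 'z0.278') yext [-0.097  0.092]
```

```bash
python3 -m inch '[0.0015,0,0.002,0,-1,0.0015,0,0.0018,0,-1]' 20 >/dev/null; python3 q.py; python3 sh.py
```

```text
38.88 [ 0.258  0.27  -0.792  1.193 -0.208 -1.52 ] [0.6214 0.0425 0.1358] z [ 0.4457 -0.0803 -0.8916] yaw 173.6 F [ 0.6 -0.2 -4.2] w 0.0196
TCP stage 0.0017 0.036 z 0.1358
down10 [0.0045 0.0003 0.0089] stage+x10 [-0.0089 -0.0001  0.0045] stage+y10 [-0.0002  0.01   -0.0002]
wrist ('y-0.090', 'x+0.003', 'z0.147') ('y-0.076', 'x-0.002', 'z0.148') ('y-0.046', 'x-0.002', 'z0.148') ('y-0.016', 'x-0.001', 'z0.147') ('y+0.007', 'x-0.002', 'z0.239') ('y+0.038', 'x-0.000', 'z0.147') ('y+0.075', 'x-0.000', 'z0.147') yext [-0.09   0.083]
side ('y-0.096', 'x+0.000', 'z0.147') ('y-0.075', 'x-0.001', 'z0.147') ('y-0.046', 'x-0.000', 'z0.148') ('y-0.012', 'x-0.002', 'z0.148') ('y+0.013', 'x+0.006', 'z0.270') ('y+0.044', 'x+0.009', 'z0.274') ('y+0.069', 'x+0.009', 'z0.274') ('y+0.098', 'x-0.001', 'z0.147') yext [-0.098  0.1  ]
```

```bash
python3 -m inch '[0,0,0,0,-0.4,0,0,0,0,-0.35,0,0,0,0,-0.35]' 20 >/dev/null; python3 q.py
python3 -m inch '[0,0,-0.003,0,-0.35,0,0,-0.008,0,-0.3,0,0,-0.015,0,-0.3,0,0,-0.025,0,-0.2,0,0,-0.03,0,-0.2]' 20 >/dev/null; python3 q.py
python3 -m inch '[0,0,-0.03,0,-0.2,0,0,-0.02,0,-0.2,0,0,0,0,-0.2,0,0,0,0,-0.2]' 20 >/dev/null; python3 q.py; python3 sh.py
python3 - <<'E'
from h import *
s=imaging.snapshot("side"); cv2.imwrite("pics/end.png",cv2.resize(s["color"][170:350,270:510,::-1],None,fx=3,fy=3,interpolation=3))
stick('side',.06);stick('side',-.06)
for n in ("ring_gauge","flask","mouse"):
    for d in imaging.silhouettes("side",n)[:1]: print(n,d["score"],d["box"])
E
```

```text
39.23 [ 0.259  0.269 -0.789  1.188 -0.21  -1.514] [0.6227 0.0422 0.1376] z [ 0.4481 -0.0808 -0.8903] yaw 173.7 F [-0.9  0.7  0.7] w 0.0271
39.65 [ 0.446  0.136 -0.669  0.636 -0.465 -1.097] [0.5845 0.0469 0.2077] z [ 0.439  -0.0848 -0.8945] yaw 173.6 F [1.7 0.6 1.9] w 0.0335
39.98 [ 0.511  0.041 -0.598  0.515 -0.613 -1.006] [0.5625 0.0563 0.2638] z [ 0.4505 -0.0724 -0.8898] yaw 173.6 F [-1.   0.6 -0.8] w 0.0349
TCP stage -0.0585 0.042 z 0.2638
down10 [0.0046 0.0002 0.0089] stage+x10 [-0.0089 -0.0001  0.0046] stage+y10 [-0.0002  0.01   -0.0001]
wrist ('y-0.094', 'x-0.002', 'z0.146') ('y-0.075', 'x-0.002', 'z0.146') ('y-0.045', 'x-0.001', 'z0.146') ('y-0.015', 'x-0.001', 'z0.146') ('y+0.015', 'x-0.001', 'z0.146') ('y+0.044', 'x-0.000', 'z0.146') ('y+0.075', 'x+0.000', 'z0.146') ('y+0.096', 'x+0.000', 'z0.146') yext [-0.097  0.1  ]
side ('y-0.093', 'x-0.001', 'z0.148') ('y-0.074', 'x-0.002', 'z0.147') ('y-0.045', 'x-0.000', 'z0.147') ('y-0.012', 'x+0.000', 'z0.147') ('y+0.016', 'x-0.001', 'z0.147') ('y+0.044', 'x-0.001', 'z0.149') ('y+0.076', 'x+0.000', 'z0.147') ('y+0.096', 'x-0.001', '
[... 421 characters left out ...]
 x+0.05 75 z90 [0.1336 0.1367] ymid 0.0542
   x+0.07 27 z90 [0.1352 0.1367] ymid 0.054
side 608 x ext [-0.0636  0.0646] y ext [-0.0786 -0.0423] (array([  1.7, -60.8]), np.float64(-3.1), array([131.7,  43.4]))
   x-0.07 29 z90 [0.1308 0.1364] ymid -0.0627
   x-0.05 94 z90 [0.1333 0.1368] ymid -0.0652
   x-0.03 90 z90 [0.1339 0.137 ] ymid -0.0658
   x-0.01 131 z90 [0.1388 0.1457] ymid -0.0646
   x+0.01 66 z90 [0.1449 0.1478] ymid -0.059
   x+0.03 88 z90 [0.1336 0.1367] ymid -0.0645
   x+0.05 82 z90 [0.1334 0.1364] ymid -0.0641
   x+0.07 28 z90 [0.1335 0.1366] ymid -0.0638
ring_gauge 0.62 [362.3, 197.3, 377.3, 209.2]
flask 0.6 [454.3, 301.2, 485.0, 349.5]
mouse 0.81 [251.6, 273.0, 291.4, 306.4]
```

View pics/end.png

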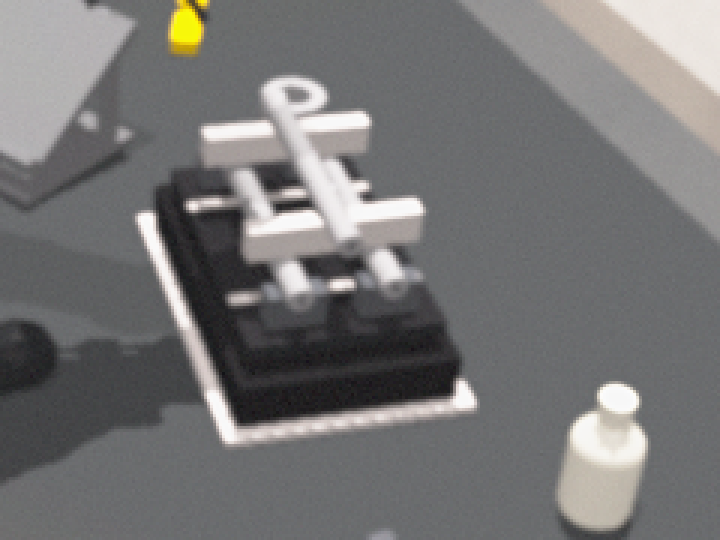

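The shaft (px 310,170) lies in both notches, and the sticks sit at (285,138) and (335,230). Everything is level and centred, and the gripper is clear. Hand in.

```bash
python3 -c "
from h import *
print(order.close_job())"
```

```text
the job is handed in; nothing more can be done
None
```

I laid both sticks over the strips and set the third shaft in both notches. I handed the job in at about 40 s of the 70 s allowed; no verdict was reported.

**What I did**
- **Sticks:** I gripped each stick lightly, and as I lowered it one lower shaft levelled it. The lift put the lower shaft tops at about 0.112 m.
- **Shaft:** I carried it to the stage and lowered it; it levelled in the grip as it came down onto the sticks, and I let go.

**Last checks (side and wrist cameras)**
- **Sticks:** both level, with tops about 0.137 m. Middles were within about 2 mm in x and at y ≈ ±60 mm.
- **Shaft:** its axis is at stage x ≈ 0 and level, with its top at 0.146–0.148 m against about 0.148 m expected. It runs from y ≈ −98 to +100 mm.
- **Forces:** the highest wrist force I read at a stage contact was about 7 N. I read it only between moves, so brief peaks could have been missed.
- **Bystanders:** the ring gauge, bottle and mouse show within a few pixels of where they started, apart from a shorter box on the ring gauge that the side view explains by the shaft and stick now being in front of it.

**What went less well**
- **Tool tilt:** the tool drifted to about 26° off vertical during the job and I could not correct it.
- **Shaft grip:** because of that tilt, the fingertips held the shaft slightly above its axis and about 36 mm off its middle. It did not slip.
- **Joint 5:** it came to −0.164 rad, close to its −0.16 limit, while gripping the shaft.

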